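Let the drying carriage back, load it with tube hangers and send it home

TASK

Lift the red pawl clear of its toothed wheel and keep it up while the drum turns back and the carriage runs all the way to its loading end, then let the pawl drop fully back into the teeth. Hang every blue tube hanger on the bench upright over the carriage's steel bar, tubes on either side of the bar, while the carriage stands at the loading end, then push the carriage by its yellow plate fully home against its hidden stop under the air bar, so that the pawl holds it there. Leave the wash bottle, beaker and aluminium dish alone.

Things in the scene. Friction and masses are not known exactly. Their poses are not given: they have to be found in the camera images.
- dryer: Fixed drying rail, grey base plate 530 mm long, an upright bracket at each end. Origin: on the bench under mid-rail, below the steel bar. y runs along the rail to the home end (column and air bar), -y to the loading end, -x faces the robot. On the -x side, at x = -98, y = 0, z = 60 mm, is the axis (along x) of the drum with its 16-tooth steel ratchet wheel, 92 mm diameter, 13 mm thick.
- carriage (a joint): Carriage on the rail, m: 0 = home, held by the pawl (start); -0.003 = hidden home stop; 0.190 = loading end stop, towards the dryer's -y. A 4 to 5 N spring pulls it to the loading end, damped to about 0.03 m/s (about 7 s for the way). Pushing it home takes 9 to 12 N at 0.03 m/s. Geared to the drum: the ratchet catches every 14 mm, and let go too early it falls back up to 14 mm.
- bar_mid (a point): Top of the carriage's steel bar (12 mm diameter, along y), midway along it, 186 mm above the bench. Moves with the carriage; axes parallel to the dryer's. Bar free from y = -123 to +123 mm between the end posts; the +y post stands 12 mm above the bar's top. The carriage's sled top is 74 mm below this point, 90 mm wide.
- air_bar (a point): Centre of the underside of the fixed overhead aluminium air bar, 272 mm above the bench, with black nozzles 8 mm further down; 36 mm wide (x), 180 mm long (y), 36 mm high, over the line of the steel bar at the home end. Nothing can be hung on the carriage below it.
- push_plate (a point): Centre of the yellow upright plate on the carriage's post at its loading end (-y): 36 mm in x, 12 mm thick in y, 48 mm tall, 212 mm above the bench, at y = -129, z = +26 mm from bar_mid. Axes parallel to the dryer's. Push its -y face towards +y to send the carriage home.
- pawl (a joint): Angle of the red pawl, rad: 0 = down in the teeth, grows as lifted; above 0.12 its nose is clear of the teeth, 0.8 at most. Gravity and a light spring drop it (1 to 2 N at the tab, a few N more to draw it out under load). It pivots about the dryer's x axis at x = -98.5, y = -78, z = 112 mm in the dryer's frame and reaches from there to +y, on top of the wheel.
- pawl_tab (a point): Middle of the pawl's upright red grip tab: 12 mm in x, 22 mm in y, 34 mm tall, top 15 mm above this point. Pawl down, it lies 138 mm above the bench, 56 mm along y and 26 mm above the pivot; it swings with the pawl. Pinch it from above across x and lift along the arc; it can pivot between the fingers.
- hanger1: Tube hanger, about 90 g (may be absent), standing on its tubes: four white tubes (18 mm diameter, 52 mm long, at x = +-25, y = +-15.5 mm) under a blue bridge 70 x 49 x 10 mm with a blue grip tab 14 (x) x 22 (y) x 34 mm; 96 mm tall. Origin: centre of the underside. The gap between the tube rows, along y, is 32 mm wide and narrows upwards to a saddle that centres the bar. Either way round.
- hanger2: Tube hanger, about 90 g (may be absent), standing on its tubes: four white tubes (18 mm diameter, 52 mm long, at x = +-25, y = +-15.5 mm) under a blue bridge 70 x 49 x 10 mm with a blue grip tab 14 (x) x 22 (y) x 34 mm; 96 mm tall. Origin: centre of the underside. The gap between the tube rows, along y, is 32 mm wide and narrows upwards to a saddle that centres the bar. Either way round.
- hanger3: Tube hanger, about 90 g (may be absent), standing on its tubes: four white tubes (18 mm diameter, 52 mm long, at x = +-25, y = +-15.5 mm) under a blue bridge 70 x 49 x 10 mm with a blue grip tab 14 (x) x 22 (y) x 34 mm; 96 mm tall. Origin: centre of the underside. The gap between the tube rows, along y, is 32 mm wide and narrows upwards to a saddle that centres the bar. Either way round.
- hanger4: Tube hanger, about 90 g (may be absent), standing on its tubes: four white tubes (18 mm diameter, 52 mm long, at x = +-25, y = +-15.5 mm) under a blue bridge 70 x 49 x 10 mm with a blue grip tab 14 (x) x 22 (y) x 34 mm; 96 mm tall. Origin: centre of the underside. The gap between the tube rows, along y, is 32 mm wide and narrows upwards to a saddle that centres the bar. Either way round.
- wash_bottle: White wash bottle with a red cap, 72 mm diameter, 235 mm tall with its bent spout. Origin: centre of its underside. Bystander.
- beaker: Glass beaker, 72 mm diameter, 90 mm tall. Origin: centre of its underside. Bystander.
- dish: Shallow aluminium dish, 90 mm diameter, 18 mm high. Origin: centre of its underside. Bystander.
Not all that is in view belongs to the job. What is shaped like the hanger4 but turquoise is not meant.

How it is judged:
By the outcome, as a careful person would: the job done as asked, in the order asked, and still so for the second after the job is handed in, with the robot touching nothing.
Of hanger1, hanger2, hanger3, hanger4 only 3 to 4 are there at a start; the rules pass over those that are not, and their reading is None.
At some moment in a run one of hanger1, hanger2, hanger3, hanger4 may be knocked a few centimetres aside while the robot is not near it.
It also fails if it takes over 210 s, if anything falls off the work surface, if the arm or the gripper's body presses on something with over 40 N, if the wrist force passes 120 N, or if a joint passes its speed limit or range.

ROBOT

A 6-joint arm with a two-finger parallel gripper is mounted at the origin on the work surface. World frame = base frame: x ahead of the robot, y to its left, z up, the work surface at z = 0. Lengths are in m, angles in rad, forces in N, time in s.
With the tool pointing down it reaches from about 0.25 to 0.8 m from the base axis. Payload 3.9 kg.
Tool frame: the origin (TCP) lies on the mounting face of the last link; the fingertips stand 173 mm ahead of it and the grasp point (between the pads) lies 155 mm ahead of it; x points along the fingers, y is the direction in which the jaws open and shut, and the axes are right-handed (so a half turn about x gives the same grasp; the last joint's range is limited). The gripper opens to 85 mm and grips with 20 to 120 N. Pads are 22 mm wide; open, the fingers measure 114 mm over their backs; the gripper's body (76 mm by 85 mm) begins 54 mm behind the grasp point. The pads swing forward as they close: fully open they stand 13 mm farther back than shut.
Start: joints at [-1.292, 0.26, -0.138, 1.173, 0, 1.571], TCP at [0.144, -0.505, 0.405] pointing down, gripper open.
Joint ranges: [-2.78, 2.78], [-0.83, 1.72], [-1.28, 1.37], [-1.9, 2.12], [-1.57, 1.48], [-3.14, 3.14]. Speed limits (rad/s): [2.57, 2.57, 3.14, 3.14, 3.14, 3.14].

INTERFACE

Orientations are given as a unit quaternion [x, y, z, w].
In Python, from workcell import * gives the robot as it stands. The module is installed in compiled form; this text tells all that it offers.
- The arm moves only by the shell command python3 -m inch 'ROWS' [FORCE]. ROWS is JSON, a list of rows, each an object of numbers: "dx", "dy", "dz": the shift along the tool's x, y, z in m; "rx", "ry", "rz": the turn, a rotation vector about the tool's x, y, z in degrees; "claw": the closure, from 0 (fully open) to 1 (shut). In form: [{"dx": .., "dy": .., "dz": .., "rx": .., "ry": .., "rz": .., "claw": ..}, ...]. A call has 1 to 12 rows; each row is the pose to reach, as a shift and turn from the pose measured when the call began, along the tool's axes at that moment; what a row does not reach only later rows make up. A row lasts 1/8 s, in which the tool goes at most 62.5 mm and 10.7 degrees, less where a joint would pass 70% of its speed; a pose out of reach is approached as far as the arm can. A call with a gripper value outside its range is refused whole. The fingers move at their own pace and stop on an object; FORCE is the grip in N (left out, the last holds). Time passes only in rows, so rows that repeat a pose let the fingers close. It gives the time, the measured TCP pose, the force and the opening at its end, in the units of the state.
- get_state(): the state, without advancing time (a new reading comes with each control period).
- camera(name): name is "scene" or "top"; returns a dict with "frame" (384x512x3 uint8, red, green, blue), "K" (3x3 intrinsics, pixels), "R" (3x3) and "t" (3): a world point X has camera coordinates R X + t. Camera axes: x right, y down, z forward; pixel columns grow to the right and rows downward; lengths in m; the calibration is good to about 2 mm. A picture is of the moment at which its call begins. There is no depth.
- hand_in(): hands the job in, once; it reports no verdict.
Trained networks look in a picture, given as the dict that the camera call returned (one of the last four; its "shot" number tells which), for a name from the list of things; names that differ only in an ending like _2 or _b are one class to them, and where a whole thing is asked for, a point or a joint stands for the part that bears it (a point fixed in the world has none). Each returns a list of dicts, best first, with "score" (0 to 1); they miss things now and then, are a little off and sometimes report something else, mostly with a low value. They report only what shows in the picture. A call takes as long as a camera call. They do not tell look-alikes from the thing itself.
- search_frame(query, picture): "uv" ([column, row] in pixels, amid what is visible of it).
- regions_of(query, picture): "region" (384x512 bool, what is visible of it) and "uv" ([column, row] in pixels, amid what is visible of it).
The state is a dict: "t": time; "joint_pos": joint angles; "joint_vel": joint speeds; "effort": joint torques, N m; "eef_pos": TCP position; "tool_rot": TCP orientation; "wrist_force": force on the tool from outside, world axes, zero at the start; "moment": the same for the moment, N m; "opening": opening from 0.0 (shut) to 1.0 (fully open).
Only numpy, scipy, OpenCV 4.12 (cv2) and the standard library are available. Lean on these libraries where they do the work, as an engineer would, in place of code of your own. Each camera call takes 0.05 s, during which the arm holds its last target.

## Working session

There is one attempt and no reset: what is moved stays moved. The work goes in short steps, Python scripts to look and compute and a shell command to move; the robot and the scene stay as the last step left them, time stands still between calls to the robot, and variables do not carry over. Pictures are saved under pics/ and viewed, and the job is handed in when it is done.

```bash
mkdir -p pics; ls; python3 - <<'E'
from workcell import *
import cv2
s=get_state();print(s)
for n in("scene","top"):
    c=camera(n);print(n,c["K"],c["R"],c["t"],c["shot"])
    cv2.imwrite(f"pics/{n}0.png",c["frame"][:,:,::-1])
E
```

```text
pics
{'t': 0.0, 'joint_pos': array([-1.29199497e+00,  2.60730043e-01, -1.39414348e-01,  1.17266588e+00,
        2.54229203e-05,  1.57076681e+00]), 'joint_vel': array([-2.58222416e-04, -1.05928465e-03,  5.46396792e-04,  1.67498674e-06,
       -4.09243570e-04,  1.95992749e-03]), 'effort': array([ 5.49197521e-04, -4.05678678e+01,  2.53921705e+01,  1.86090474e-02,
       -2.46792342e-05, -9.46579604e-06]), 'eef_pos': array([ 0.14439193, -0.50440001,  0.40382327]), 'tool_rot': array([-0.70015563, -0.09896888,  0.70033568, -0.09755613]), 'wrist_force': array([ 0.13351257, -0.11639551, -0.46516085]), 'moment': array([ 0.05672167, -0.04417783,  0.00955054]), 'opening': 1.0026655008587815}
scene [[348.84044187   0.         256.16775691]
 [  0.         348.84044187 187.58510029]
 [  0.           0.           1.        ]] [[ 0.39003566  0.92079823  0.00167396]
 [ 0.79295075 -0.33495623 -0.50895327]
 [-0.46808257  0.1998373  -0.86079252]] [-0.1780285  -0.31300828  1.52427237] 1
top [[447.98933169   0.         260.40528262]
 [  0.         447.98933169 186.78653945]
 [  0.           0.           1.        ]] [[-0.01478663 -0.99981538 -0.01227021]
 [-0.99531317  0.01589071 -0.09538962]
 [ 0.09556699  0.01080222 -0.99536439]] [-0.00576834  0.50998724  1.51169945] 2
```

View pics/scene0.png

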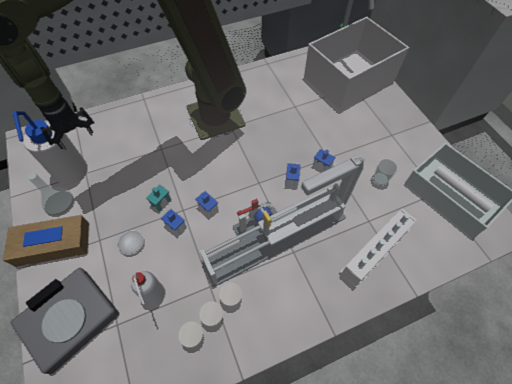

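View pics/top0.png

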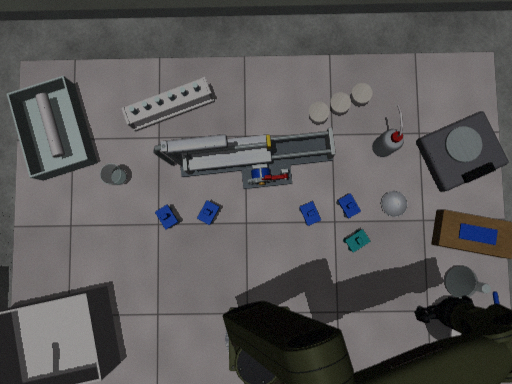

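```bash
cat > h.py <<'E'
from workcell import *
import cv2, numpy as np
from scipy.optimize import least_squares
from scipy.spatial.transform import Rotation as Ro
def proj(c,X):
    p=np.atleast_2d(X)@c["R"].T+c["t"]; q=p@c["K"].T; return q[:,:2]/q[:,2:]
def ray(c,uv,z):
    d=c["R"].T@np.linalg.inv(c["K"])@np.array([uv[0],uv[1],1.]); o=-c["R"].T@c["t"]
    return o+d*(z-o[2])/d[2]
def save(name,img,box=None,k=1):
    if box: u0,v0,u1,v1=box; img=img[v0:v1,u0:u1]
    img=cv2.resize(img,None,fx=k,fy=k,interpolation=cv2.INTER_CUBIC)
    cv2.imwrite(f"pics/{name}.png",img[:,:,::-1])
E
python3 - <<'E'
from h import *
a=camera("scene");b=camera("top")
for q in("hanger1","carriage","dryer","push_plate","pawl_tab","bar_mid","pawl","wash_bottle","beaker","dish"):
    for n,c in(("s",a),("t",b)):
        print(q,n,[(np.round(d["uv"],1).tolist(),round(d["score"],2)) for d in search_frame(q,c)])
save("t1",b["frame"],(140,120,360,260),3.6)
save("s1",a["frame"],(140,130,370,290),3.4)
np.savez("p0.npz",a=a["frame"],b=b["frame"])
E
```

```text
hanger1 s [([290.7, 172.0], 0.86), ([324.8, 159.3], 0.74), ([156.0, 195.0], 0.7), ([174.4, 220.5], 0.69), ([205.5, 205.3], 0.59), ([383.6, 171.6], 0.31)]
hanger1 t [([165.9, 214.3], 0.79), ([312.0, 214.7], 0.73), ([347.1, 205.0], 0.73), ([352.0, 238.6], 0.73), ([207.4, 211.2], 0.7)]
carriage s [([298.2, 212.8], 0.91)]
carriage t [([233.4, 153.7], 0.69), ([391.6, 202.2], 0.47)]
dryer s [([281.8, 221.5], 0.92)]
dryer t [([249.9, 151.6], 0.75)]
push_plate s [([295.6, 214.3], 0.87), ([205.9, 204.5], 0.15)]
push_plate t []
pawl_tab s [([326.9, 158.2], 0.54)]
pawl_tab t [([275.8, 175.4], 0.69)]
bar_mid s [([300.6, 214.8], 0.69)]
bar_mid t [([236.1, 154.3], 0.93)]
pawl s []
pawl t [([272.4, 175.7], 0.49)]
wash_bottle s [([150.5, 287.5], 0.88)]
wash_bottle t [([388.8, 144.9], 0.59)]
beaker s [([385.3, 170.9], 0.74)]
beaker t [([114.3, 169.7], 0.91)]
dish s [([130.9, 244.6], 0.62)]
dish t [([395.6, 202.1], 0.76)]
```

View pics/t1.png

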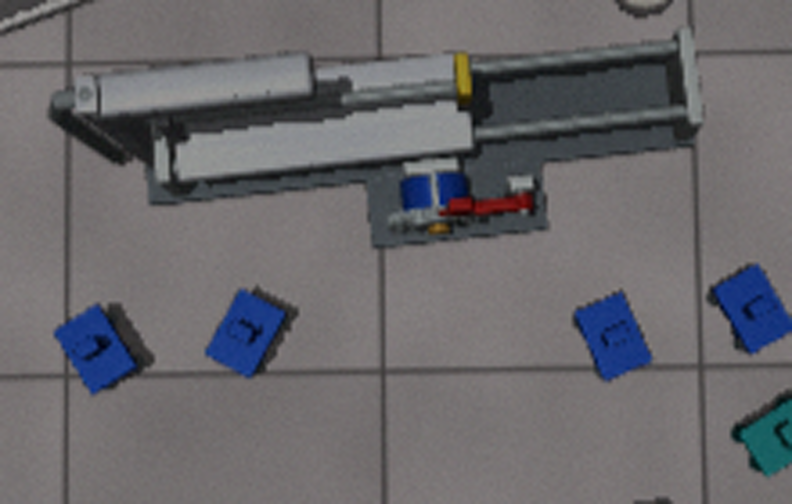

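View pics/s1.png

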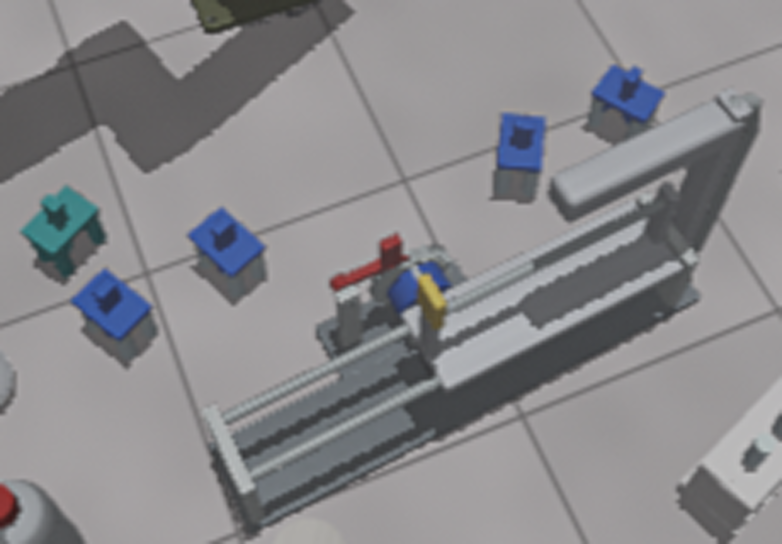

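```bash
cat >> h.py <<'E'
def mask(c,lo,hi):
    return cv2.inRange(cv2.cvtColor(c["frame"],cv2.COLOR_RGB2HSV),np.array(lo),np.array(hi))
def blobs(m,mn=8):
    n,l,s,ce=cv2.connectedComponentsWithStats(m)
    return [(ce[i],s[i]) for i in range(1,n) if s[i,4]>=mn]
def boxpts(c,o,h,sub=3):
    g=np.array([[i,j,k] for i in(-1,1) for j in(-1,1) for k in(-1,1)])*np.array(h)
    return o+g
def hullcent(c,pts):
    h=cv2.convexHull(proj(c,pts).astype(np.float32)); M=cv2.moments(h); return np.array([M['m10']/M['m00'],M['m01']/M['m00']])
E
python3 - <<'E'
from h import *
a=camera("scene");b=camera("top")
for n,c in(("s",a),("t",b)):
    print(n,"yel",[(np.round(x,1).tolist(),s.tolist()) for x,s in blobs(mask(c,(20,120,80),(35,255,255)))])
    m=mask(c,(0,150,80),(8,255,255))|mask(c,(172,150,80),(180,255,255))
    print(n,"red",[(np.round(x,1).tolist(),s.tolist()) for x,s in blobs(m)])
    print(n,"blue",[(np.round(x,1).tolist(),s.tolist()) for x,s in blobs(mask(c,(108,140,50),(125,255,255)))])
T=lambda u,v:(140+u/3.6,120+v/3.6)
# base edge direction
for z in (0.0,.01):
    p,q=ray(b,T(150,203),z),ray(b,T(697,148),z); print(p,q,np.linalg.norm(p-q), np.degrees(np.arctan2(*( -(p-q)[:2]*[1,-1]))))
p,q=ray(b,T(98,78),.308),ray(b,T(312,58),.308);print(p,q,np.degrees(np.arctan2(-(p-q)[0],(p-q)[1])))
p,q=ray(b,T(103,113),.308),ray(b,T(312,92),.308);print(p,q,np.degrees(np.arctan2(-(p-q)[0],(p-q)[1])))
E
```

```text
s yel [([266.4, 215.6], [263, 211, 8, 10, 34])]
s red [([140.1, 277.3], [137, 273, 7, 10, 45])]
s blue [([30.4, 127.8], [13, 111, 34, 32, 530]), ([324.4, 157.1], [315, 150, 20, 15, 135]), ([292.7, 171.8], [287, 164, 13, 16, 128]), ([206.2, 201.1], [196, 192, 21, 19, 175]), ([267.5, 210.2], [264, 207, 8, 8, 22]), ([172.2, 219.3], [161, 210, 23, 19, 208]), ([259.1, 214.4], [256, 210, 6, 10, 37]), ([42.2, 236.0], [23, 227, 39, 19, 501])]
t yel [([268.1, 140.2], [266, 135, 5, 12, 44])]
t red [([396.9, 136.2], [393, 131, 10, 10, 58]), ([267.5, 176.2], [265, 175, 6, 4, 18]), ([279.1, 176.1], [272, 174, 15, 5, 48])]
t blue [([255.2, 173.1], [251, 169, 9, 9, 65]), ([264.7, 171.4], [262, 168, 7, 9, 53]), ([348.8, 205.3], [338, 194, 23, 24, 305]), ([207.8, 212.3], [197, 201, 22, 24, 294]), ([309.8, 213.1], [300, 201, 21, 25, 304]), ([166.0, 216.8], [155, 205, 23, 24, 294]), ([477.8, 233.6], [459, 224, 39, 21, 561]), ([495.5, 297.5], [493, 292, 6, 12, 52])]
[0.55311472 0.26158482 0.        ] [ 0.59824035 -0.27055558  0.        ] 0.5340502963491914 4.847099235023178
[0.55189103 0.25970629 0.01      ] [ 0.59672614 -0.26900816  0.01      ] 0.5306120608136528 4.847099235023172
[0.61494155 0.24484871 0.308     ] [0.62796942 0.07652251 0.308     ] 4.425673386286607
[0.58704567 0.24077856 0.308     ] [0.60091926 0.07672801 0.308     ] 4.833943742260716
```

```bash
python3 - <<'E'
from h import *
a=camera("scene");b=camera("top")
for c in (a,b):
    m=mask(c,(0,120,30),(10,255,255))|mask(c,(170,120,30),(180,255,255))
    print("red",[(np.round(x,1).tolist(),s.tolist()) for x,s in blobs(m)])
th=np.radians(4.8);R=np.array([[np.cos(th),-np.sin(th)],[np.sin(th),np.cos(th)]])
# yellow: silhouette centroid
def f(p):
    o=np.array([p[0],p[1],.212]);g=boxpts(None,np.zeros(3),(.018,.006,.024));g[:,:2]=g[:,:2]@R.T;g=g+o
    return np.r_[hullcent(b,g)-[268.1,140.2],hullcent(a,g)-[266.9,217]]
s=least_squares(f,[.6,0]);print("plate",s.x,s.fun, "dryer-rot frame",R.T@s.x)
tab=ray(b,(267.3,176.2),.151);print("tab",tab, R.T@tab[:2], "origin:",tab[:2]-R@[-.0985,-.022])
mid=np.array([.5743,-.00465]);print("mid",R.T@mid)
ab=[ray(b,(140+u/3.6,120+v/3.6),.308)[:2]@R for u,v in((98,78),(312,58),(103,113),(312,92))];print(np.array(ab))
for z in(.1,.11):
  print([ray(b,(140+u/3.6,120+v/3.6),z)[:2]@R for u,v in((475,148),(180,180),(345,92))])
E
```

```text
red [([254.3, 201.1], [252, 199, 6, 5, 15]), ([244.2, 210.6], [238, 207, 14, 8, 39]), ([140.3, 278.2], [136, 273, 9, 12, 68])]
red [([396.4, 136.6], [391, 131, 12, 11, 85]), ([275.4, 176.7], [262, 173, 26, 7, 107])]
plate [ 0.63247604 -0.03462406] [-2.11248939  0.26130797  1.77267559  1.43902773] dryer-rot frame [ 0.62736059 -0.08742686]
tab [ 0.53084104 -0.03720437  0.151     ] [ 0.52586613 -0.08149352] origin: [ 0.62715468 -0.00703926]
mid [ 0.57189675 -0.05268988]
[[0.63327328 0.19253301]
 [0.63217028 0.02370701]
 [0.60513465 0.1908114 ]
 [0.60523219 0.02617528]]
[array([ 0.57992898, -0.102366  ]), array([0.57757807, 0.16773183]), array([0.64327946, 0.01060997])]
[array([ 0.57841043, -0.10207774]), array([0.57607569, 0.16616153]), array([0.64132499, 0.01012084])]
```

```bash
cat > ov.py <<'E'
from h import *
def D(x,y,th):
    c,s=np.cos(th),np.sin(th)
    return lambda P:(np.atleast_2d(P)@np.array([[c,-s,0],[s,c,0],[0,0,1]]).T)+[x,y,0]
def box(o,h): return np.array(o)+np.array([[i,j,k] for i in(-1,1) for j in(-1,1) for k in(-1,1)])*np.array(h)
ED=[(i,j) for i in range(8) for j in range(i) if bin(i^j).count('1')==1]
def overlay(name,c,crop,k,boxes):
    u0,v0,u1,v1=crop
    im=cv2.resize(c["frame"][v0:v1,u0:u1],None,fx=k,fy=k,interpolation=cv2.INTER_CUBIC).copy()
    for B,col in boxes:
        p=((proj(c,B)+.5-[u0,v0])*k-.5)
        for i,j in ED: cv2.line(im,tuple(int(round(t*16)) for t in p[i]),tuple(int(round(t*16)) for t in p[j]),col,1,cv2.LINE_AA,4)
    cv2.imwrite(f"pics/{name}.png",im[:,:,::-1])
def dry(d,cy,q=0):
    by=cy
    return [(d(box([0,by-.129,.212],[.018,.006,.024])),(0,255,0)),
     (d(box([-.0985,-.022,.136],[.006,.011,.017])),(0,255,255)),
     (d(box([0,0,.005],[.0,.265,.005])),(255,0,255)),
     (d(box([0,by,.18],[.006,.123,.006])),(255,255,255)),
     (d(box([0,by,.112],[.045,.135,.0])),(255,128,0)),
     (d(box([-.098,0,.06],[.0065,.046,.046])),(255,255,0))]
E
cat > o1.py <<'E'
import sys
from ov import *
x,y,th,cy=map(float,sys.argv[1:5])
d0=D(0,0,np.radians(th));o=d0([x,y,0])[0];d=D(o[0],o[1],np.radians(th));print(o)
a=camera("scene");b=camera("top")
overlay("o_t"+sys.argv[5],b,(150,120,350,200),4,dry(d,cy))
overlay("o_s"+sys.argv[5],a,(190,150,370,290),4,dry(d,cy))
E
python3 o1.py .623 -.056 4.8 .096 1
```

```text
[ 0.62550101 -0.0036723   0.        ]
```

View pics/o_t1.png

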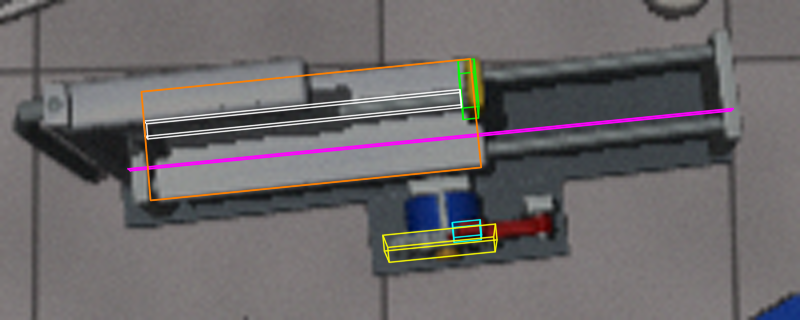

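View pics/o_s1.png

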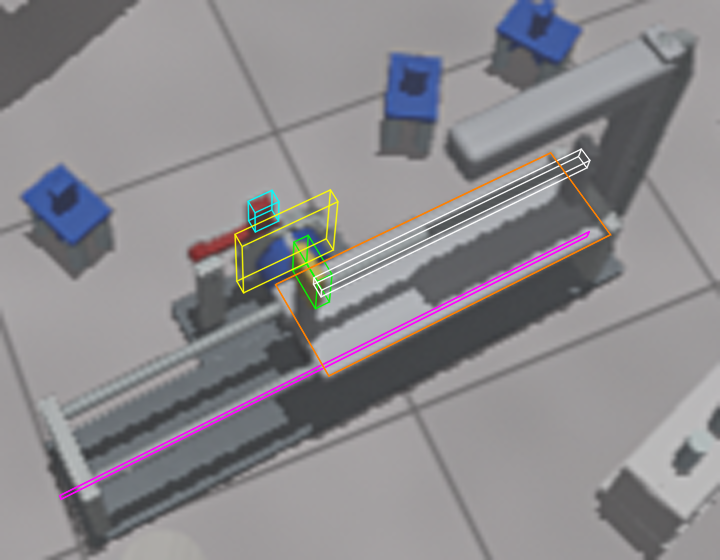

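```bash
cat > o2.py <<'E'
import sys
from ov import *
x,y,th,cy=map(float,sys.argv[1:5])
d0=D(0,0,np.radians(th));o=d0([x,y,0])[0];d=D(o[0],o[1],np.radians(th));print(o)
a=camera("scene");b=camera("top")
B=dry(d,cy)
for n,c,w in(("zt",b,(245,130,295,190)),("zs",a,(230,190,290,240))):
    overlay("A",c,w,8,[]);overlay("B",c,w,8,B)
    cv2.imwrite(f"pics/{n}{sys.argv[5]}.png",np.hstack([cv2.imread("pics/A.png"),cv2.imread("pics/B.png")]))
E
python3 o2.py .623 -.056 4.8 .096 1
```

```text
[ 0.62550101 -0.0036723   0.        ]
```

View pics/zt1.png

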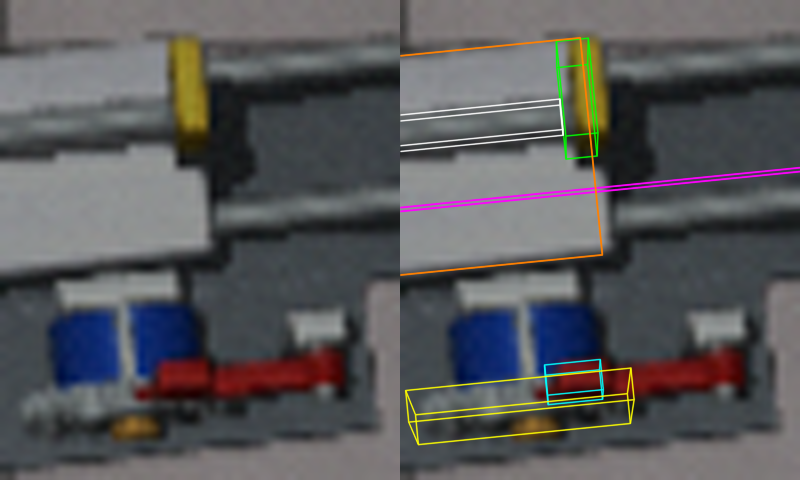

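View pics/zs1.png

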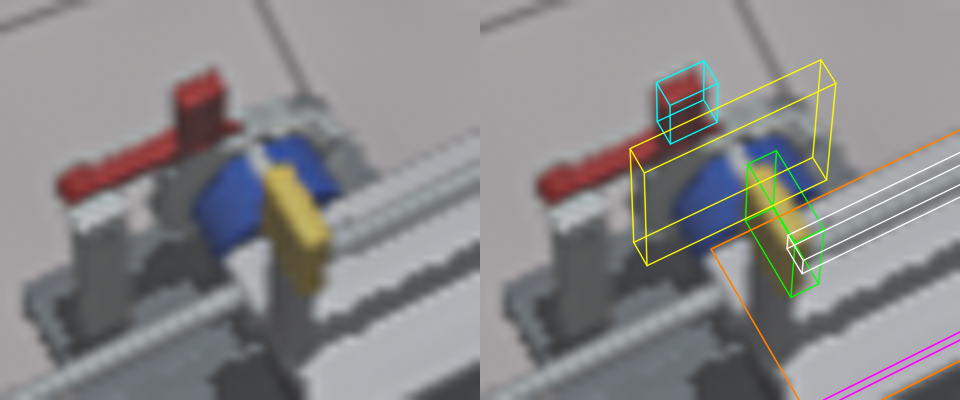

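```bash
python3 o2.py .6257 -.0598 4.8 .095 2;python3 o1.py .6257 -.0598 4.8 .095 2
```

```text
[ 0.62850952 -0.00723305  0.        ]
[ 0.62850952 -0.00723305  0.        ]
```

View pics/zt2.png

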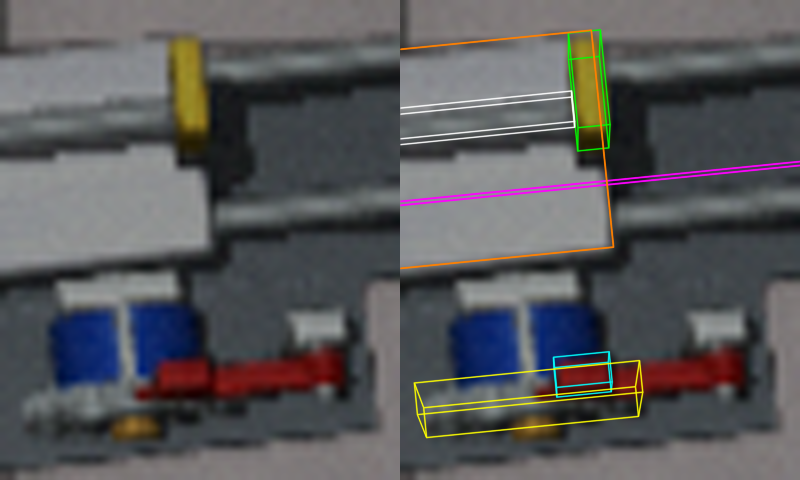

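View pics/zs2.png

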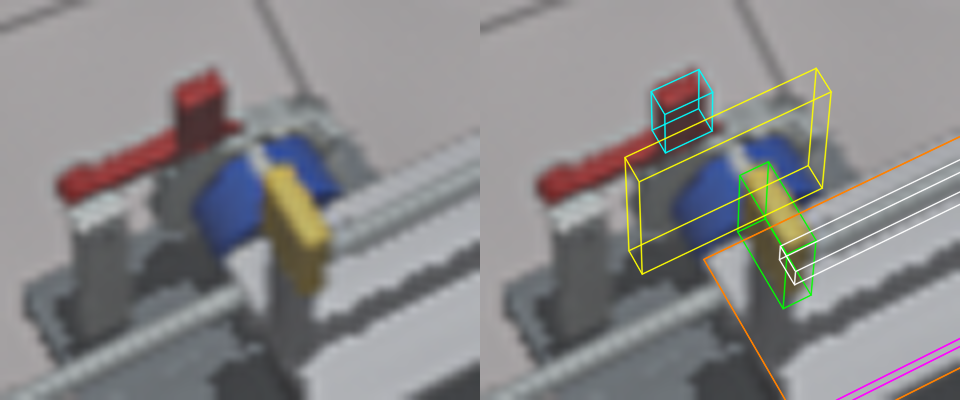

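View pics/o_t2.png

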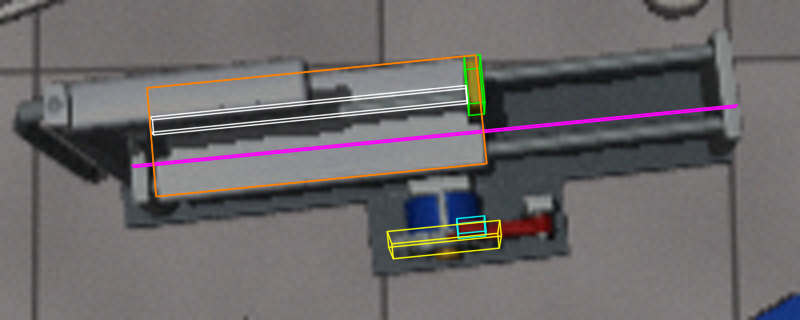

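```bash
cat > g.py <<'E'
from h import *
from ov import D
TH=np.radians(4.8); O=np.array([.6268,-.0066])
d=D(O[0],O[1],TH)
def mv(g,jaw):
    """world grasp point, jaw direction (world yaw, rad); prints tool-frame shift/turn"""
    s=get_state();Rt=Ro.from_quat(s["tool_rot"]);p=s["eef_pos"];print("t",round(s["t"],2),"grasp",np.round(p+Rt.apply([.155,0,0]),4),"F",np.round(s["wrist_force"],1),"op",round(s["opening"],3))
    best=None
    for k in(0,1):
        y=np.array([np.cos(jaw+k*np.pi),np.sin(jaw+k*np.pi),0]);x=np.array([0,0,-1.]);z=np.cross(x,y)
        T=Ro.from_matrix(np.c_[x,y,z]);rv=(Rt.inv()*T).as_rotvec()
        for ty in [(np.linalg.norm(rv),T,rv)]:
            if best is None or ty[0]<best[0]:best=ty
    _,T,rv=best
    sh=Rt.inv().apply(np.array(g)-T.apply([.155,0,0])-p)
    print("dx %.4f dy %.4f dz %.4f  rx %.1f ry %.1f rz %.1f"%(*sh,*np.degrees(rv)))
    q=s["joint_pos"];print("j",np.round(q,2), "toolaxes y",np.round(Rt.apply([0,1,0]),3),"z",np.round(Rt.apply([0,0,1]),3))
E
python3 - <<'E'
from g import *
t=d([-.0985,-.022,.142])[0];print(t)
mv(t+[0,0,.1],TH)
E
```

```text
[ 0.53048637 -0.03676511  0.142     ]
t 1.8 grasp [ 0.1445 -0.5047  0.2497] F [-0.2 -0.3 -0.8] op 1.004
dx 0.0077 dy -0.3436 dz -0.4999  rx -78.8 ry -0.0 rz 0.0
j [-1.29  0.26 -0.14  1.17  0.    1.57] toolaxes y [ 0.275 -0.961 -0.   ] z [-0.961 -0.275 -0.   ]
```

```bash
python3 -m inch '[{"dx":0,"dy":-0.3436,"dz":-0.4999,"rx":-78.8,"claw":0.4},{"dx":0,"dy":-0.3436,"dz":-0.4999,"rx":-78.8,"claw":0.4},{"dx":0,"dy":-0.3436,"dz":-0.4999,"rx":-78.8,"claw":0.4},{"dx":0,"dy":-0.3436,"dz":-0.4999,"rx":-78.8,"claw":0.4},{"dx":0,"dy":-0.3436,"dz":-0.4999,"rx":-78.8,"claw":0.4},{"dx":0,"dy":-0.3436,"dz":-0.4999,"rx":-78.8,"claw":0.4},{"dx":0,"dy":-0.3436,"dz":-0.4999,"rx":-78.8,"claw":0.4},{"dx":0,"dy":-0.3436,"dz":-0.4999,"rx":-78.8,"claw":0.4},{"dx":0,"dy":-0.3436,"dz":-0.4999,"rx":-78.8,"claw":0.4},{"dx":0,"dy":-0.3436,"dz":-0.4999,"rx":-78.8,"claw":0.4},{"dx":0,"dy":-0.3436,"dz":-0.4999,"rx":-78.8,"claw":0.4},{"dx":0,"dy":-0.3436,"dz":-0.4999,"rx":-78.8,"claw":0.4}]' 30
cat > look.py <<'E'
import sys
from g import *
n=sys.argv[1]
a=camera("scene");b=camera("top")
save("L%s"%n,np.hstack([a["frame"][110:300,130:390],b["frame"][110:300,130:390]]),None,1.53)
E
python3 look.py 1
python3 - <<'E'
from g import *
t=d([-.0985,-.022,.142])[0];mv(t,TH)
E
```

```text
t 1.9 grasp [ 0.1445 -0.5047  0.2497] F [-0.7 -0.6 -0.2] op 0.997
dx 0.1077 dy -0.3437 dz -0.4999  rx -78.8 ry 0.0 rz -0.0
j [-1.29  0.26 -0.14  1.17  0.    1.57] toolaxes y [ 0.275 -0.961  0.   ] z [-0.961 -0.275 -0.   ]invalid input at $[0]: expected keys dx, dy, dz, rx, ry, rz, claw
```

View pics/L1.png

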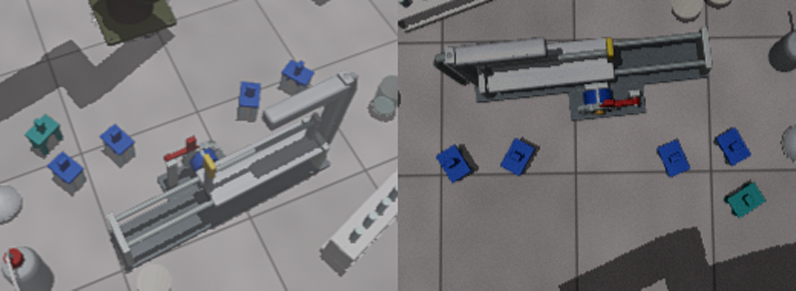

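All keys are required in each row; the arm has not moved yet and the scene is unchanged.

```bash
python3 -m inch '[{"dx":0,"dy":-0.344,"dz":-0.5,"rx":-78.8,"ry":0,"rz":0,"claw":0.4},{"dx":0,"dy":-0.344,"dz":-0.5,"rx":-78.8,"ry":0,"rz":0,"claw":0.4},{"dx":0,"dy":-0.344,"dz":-0.5,"rx":-78.8,"ry":0,"rz":0,"claw":0.4},{"dx":0,"dy":-0.344,"dz":-0.5,"rx":-78.8,"ry":0,"rz":0,"claw":0.4},{"dx":0,"dy":-0.344,"dz":-0.5,"rx":-78.8,"ry":0,"rz":0,"claw":0.4},{"dx":0,"dy":-0.344,"dz":-0.5,"rx":-78.8,"ry":0,"rz":0,"claw":0.4},{"dx":0,"dy":-0.344,"dz":-0.5,"rx":-78.8,"ry":0,"rz":0,"claw":0.4},{"dx":0,"dy":-0.344,"dz":-0.5,"rx":-78.8,"ry":0,"rz":0,"claw":0.4},{"dx":0,"dy":-0.344,"dz":-0.5,"rx":-78.8,"ry":0,"rz":0,"claw":0.4},{"dx":0,"dy":-0.344,"dz":-0.5,"rx":-78.8,"ry":0,"rz":0,"claw":0.4},{"dx":0,"dy":-0.344,"dz":-0.5,"rx":-78.8,"ry":0,"rz":0,"claw":0.4},{"dx":0,"dy":-0.344,"dz":-0.5,"rx":-78.8,"ry":0,"rz":0,"claw":0.4}]' 30
python3 look.py 2
python3 - <<'E'
from g import *
t=d([-.0985,-.022,.142])[0];mv(t,TH)
E
```

```text
t: 3.4
eef_pos: [0.5301, -0.0365, 0.4045]
tool_rot: [0.478, 0.521, -0.479, 0.52]
wrist_force: [-0.2, -0.9, 0.7]
opening: 0.596
t 3.5 grasp [ 0.5296 -0.0373  0.2497] F [-0.4 -0.5  0.1] op 0.6
dx 0.1077 dy 0.0009 dz -0.0004  rx -0.1 ry 0.0 rz 0.0
j [-0.07  0.27 -0.12  1.18 -0.    1.42] toolaxes y [ 0.997  0.082 -0.001] z [ 0.082 -0.997  0.   ]
```

View pics/L2.png

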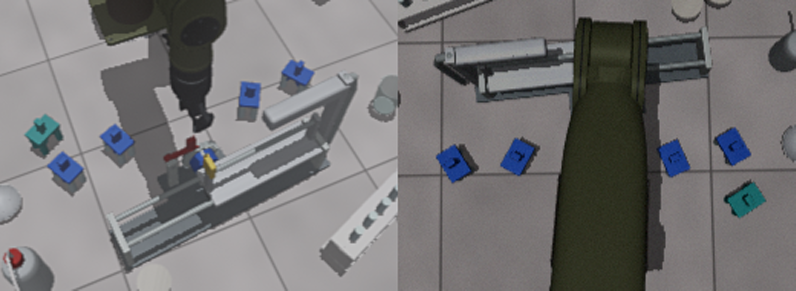

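```bash
python3 -m inch '[{"dx":0.03,"dy":0.001,"dz":0,"rx":0,"ry":0,"rz":0,"claw":0.4},{"dx":0.06,"dy":0.001,"dz":0,"rx":0,"ry":0,"rz":0,"claw":0.4},{"dx":0.075,"dy":0.001,"dz":0,"rx":0,"ry":0,"rz":0,"claw":0.4},{"dx":0.085,"dy":0.001,"dz":0,"rx":0,"ry":0,"rz":0,"claw":0.4},{"dx":0.09,"dy":0.001,"dz":0,"rx":0,"ry":0,"rz":0,"claw":0.4},{"dx":0.095,"dy":0.001,"dz":0,"rx":0,"ry":0,"rz":0,"claw":0.4},{"dx":0.1,"dy":0.001,"dz":0,"rx":0,"ry":0,"rz":0,"claw":0.4},{"dx":0.104,"dy":0.001,"dz":0,"rx":0,"ry":0,"rz":0,"claw":0.4},{"dx":0.105,"dy":0.001,"dz":0,"rx":0,"ry":0,"rz":0,"claw":0.4}]'
python3 - <<'E'
from g import *
t=d([-.0985,-.022,.142])[0];mv(t,TH)
c=camera("scene");save("z3",c["frame"],(220,160,320,250),7)
E
```

```text
t: 4.62
eef_pos: [0.5306, -0.0372, 0.2995]
tool_rot: [0.479, 0.52, -0.479, 0.52]
wrist_force: [-0.9, 0.8, 0.1]
opening: 0.598
t 4.62 grasp [ 0.5304 -0.0372  0.1445] F [-0.9  0.8  0.1] op 0.598
dx 0.0025 dy -0.0001 dz -0.0004  rx -0.1 ry 0.0 rz 0.1
j [-0.07  0.34 -0.31  0.92 -0.    1.42] toolaxes y [ 0.997  0.082 -0.001] z [ 0.082 -0.997  0.   ]
```

View pics/z3.png

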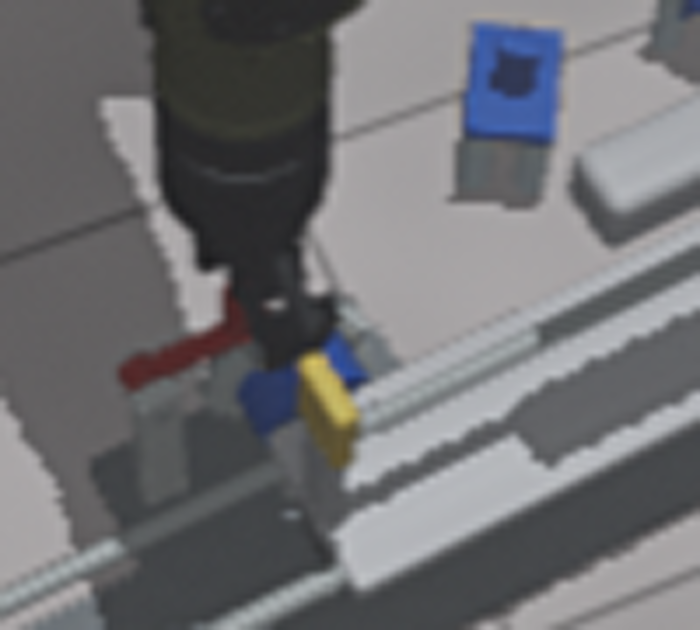

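```bash
python3 -m inch '[{"dx":0.002,"dy":0,"dz":0,"rx":0,"ry":0,"rz":0,"claw":1},{"dx":0.002,"dy":0,"dz":0,"rx":0,"ry":0,"rz":0,"claw":1},{"dx":0.002,"dy":0,"dz":0,"rx":0,"ry":0,"rz":0,"claw":1},{"dx":0.002,"dy":0,"dz":0,"rx":0,"ry":0,"rz":0,"claw":1},{"dx":0.002,"dy":0,"dz":0,"rx":0,"ry":0,"rz":0,"claw":1},{"dx":0.002,"dy":0,"dz":0,"rx":0,"ry":0,"rz":0,"claw":1},{"dx":0.002,"dy":0,"dz":0,"rx":0,"ry":0,"rz":0,"claw":1},{"dx":0.002,"dy":0,"dz":0,"rx":0,"ry":0,"rz":0,"claw":1}]' 40
```

```text
t: 5.68
eef_pos: [0.5305, -0.0371, 0.2976]
tool_rot: [0.479, 0.52, -0.479, 0.52]
wrist_force: [-0.7, -0.0, 1.7]
opening: 0.131
```

```bash
python3 -m inch '[{"dx":-0.0028,"dy":0,"dz":0.0017,"rx":0,"ry":0,"rz":0,"claw":1},{"dx":-0.0055,"dy":0,"dz":0.0034,"rx":0,"ry":0,"rz":0,"claw":1},{"dx":-0.008,"dy":0,"dz":0.0052,"rx":0,"ry":0,"rz":0,"claw":1},{"dx":-0.0105,"dy":0,"dz":0.0072,"rx":0,"ry":0,"rz":0,"claw":1},{"dx":-0.0128,"dy":0,"dz":0.0093,"rx":0,"ry":0,"rz":0,"claw":1},{"dx":-0.0151,"dy":0,"dz":0.0115,"rx":0,"ry":0,"rz":0,"claw":1},{"dx":-0.0173,"dy":0,"dz":0.0138,"rx":0,"ry":0,"rz":0,"claw":1},{"dx":-0.0194,"dy":0,"dz":0.0163,"rx":0,"ry":0,"rz":0,"claw":1},{"dx":-0.0194,"dy":0,"dz":0.0163,"rx":0,"ry":0,"rz":0,"claw":1},{"dx":-0.0194,"dy":0,"dz":0.0163,"rx":0,"ry":0,"rz":0,"claw":1}]' 40
python3 - <<'E'
from g import *
c=camera("scene");save("z4",c["frame"],(190,160,320,270),6)
E
```

```text
t: 6.92
eef_pos: [0.5319, -0.0534, 0.3173]
tool_rot: [0.479, 0.52, -0.479, 0.52]
wrist_force: [1.2, 2.4, -4.1]
opening: 0.132
```

View pics/z4.png

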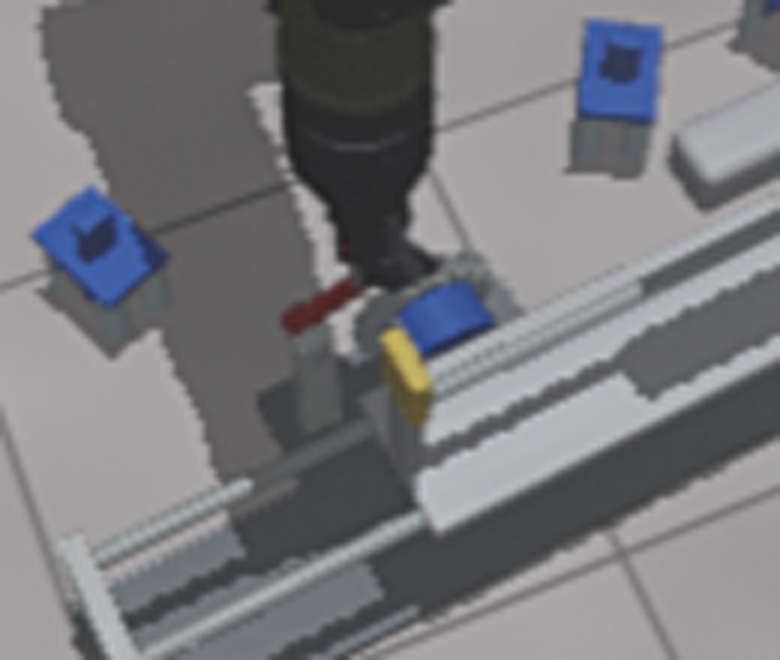

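The carriage is moving (yellow plate now near (258,223)) with the pawl lifted. Hold for about 7.5 s.

```bash
for i in 1 2 3 4 5; do python3 -m inch '[{"dx":0,"dy":0,"dz":0,"rx":0,"ry":0,"rz":0,"claw":1},{"dx":0,"dy":0,"dz":0,"rx":0,"ry":0,"rz":0,"claw":1},{"dx":0,"dy":0,"dz":0,"rx":0,"ry":0,"rz":0,"claw":1},{"dx":0,"dy":0,"dz":0,"rx":0,"ry":0,"rz":0,"claw":1},{"dx":0,"dy":0,"dz":0,"rx":0,"ry":0,"rz":0,"claw":1},{"dx":0,"dy":0,"dz":0,"rx":0,"ry":0,"rz":0,"claw":1},{"dx":0,"dy":0,"dz":0,"rx":0,"ry":0,"rz":0,"claw":1},{"dx":0,"dy":0,"dz":0,"rx":0,"ry":0,"rz":0,"claw":1},{"dx":0,"dy":0,"dz":0,"rx":0,"ry":0,"rz":0,"claw":1},{"dx":0,"dy":0,"dz":0,"rx":0,"ry":0,"rz":0,"claw":1},{"dx":0,"dy":0,"dz":0,"rx":0,"ry":0,"rz":0,"claw":1},{"dx":0,"dy":0,"dz":0,"rx":0,"ry":0,"rz":0,"claw":1}]' | grep -E "^t|eef"
python3 - <<'E'
from g import *
c=camera("scene");print([np.round(x,1).tolist() for x,s in blobs(mask(c,(20,120,80),(35,255,255)))])
E
done; python3 look.py 3
```

```text
t: 8.48
eef_pos: [0.5319, -0.0534, 0.3172]
tool_rot: [0.479, 0.52, -0.479, 0.52]
[[243.1, 226.8]]
t: 10.02
eef_pos: [0.5319, -0.0534, 0.3172]
tool_rot: [0.479, 0.52, -0.479, 0.52]
[[229.6, 233.2]]
t: 11.58
eef_pos: [0.5319, -0.0534, 0.3172]
tool_rot: [0.479, 0.52, -0.479, 0.52]
[[216.6, 240.5]]
t: 13.12
eef_pos: [0.5319, -0.0534, 0.3173]
tool_rot: [0.479, 0.52, -0.479, 0.52]
[[207.2, 244.9]]
t: 14.68
eef_pos: [0.5319, -0.0534, 0.3173]
tool_rot: [0.479, 0.52, -0.479, 0.52]
[[207.2, 244.9]]
```

View pics/L3.png

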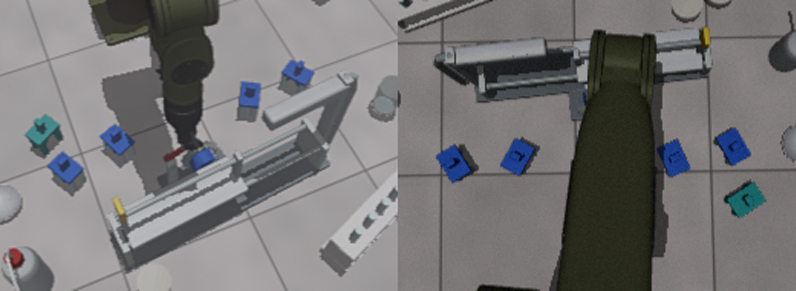

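```bash
python3 -m inch '[{"dx":0.004,"dy":0,"dz":-0.0048,"rx":0,"ry":0,"rz":0,"claw":1},{"dx":0.009,"dy":0,"dz":-0.0092,"rx":0,"ry":0,"rz":0,"claw":1},{"dx":0.014,"dy":0,"dz":-0.0129,"rx":0,"ry":0,"rz":0,"claw":1},{"dx":0.0194,"dy":0,"dz":-0.0163,"rx":0,"ry":0,"rz":0,"claw":1},{"dx":0.0194,"dy":0,"dz":-0.0163,"rx":0,"ry":0,"rz":0,"claw":1},{"dx":0.0194,"dy":0,"dz":-0.0163,"rx":0,"ry":0,"rz":0,"claw":1},{"dx":0.0194,"dy":0,"dz":-0.0163,"rx":0,"ry":0,"rz":0,"claw":0.4},{"dx":0.0194,"dy":0,"dz":-0.0163,"rx":0,"ry":0,"rz":0,"claw":0.4},{"dx":0.0194,"dy":0,"dz":-0.0163,"rx":0,"ry":0,"rz":0,"claw":0.4},{"dx":0.0194,"dy":0,"dz":-0.0163,"rx":0,"ry":0,"rz":0,"claw":0.4},{"dx":-0.02,"dy":0,"dz":-0.0163,"rx":0,"ry":0,"rz":0,"claw":0.4},{"dx":-0.08,"dy":0,"dz":-0.0163,"rx":0,"ry":0,"rz":0,"claw":0.4}]' 40
python3 - <<'E'
from g import *
c=camera("scene");save("z5",c["frame"],(170,160,320,280),5)
E
```

```text
t: 16.32
eef_pos: [0.5299, -0.0371, 0.3963]
tool_rot: [0.478, 0.522, -0.481, 0.519]
wrist_force: [1.7, -0.7, 0.6]
opening: 0.601
```

View pics/z5.png

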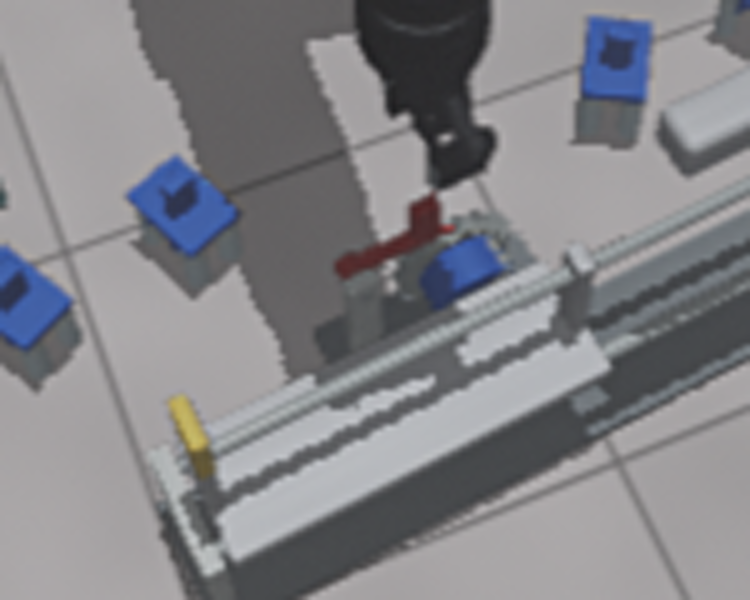

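```bash
cat > hang.py <<'E'
from g import *
from scipy.optimize import minimize
K4=4
def ren(c,x,y,th,z,w):
    u0,v0,u1,v1=w
    m=np.zeros(((v1-v0)*K4,(u1-u0)*K4),np.uint8)
    T=D(x,y,th)
    from ov import box
    for B in(box([0,0,z+.057],[.035,.0245,.005]),box([0,0,z+.079],[.007,.011,.017])):
        p=(proj(c,T(B))+.5-[u0,v0])*K4-.5
        h=cv2.convexHull(p.astype(np.float32))
        cv2.fillConvexPoly(m,np.round(h*16).astype(np.int32),255,cv2.LINE_AA,4)
    return cv2.resize(m,(u1-u0,v1-v0),interpolation=cv2.INTER_AREA)/255.
def bmask(c): return mask(c,(106,90,15),(130,255,255))
def fit(c,blob,z=0.,th0=None,c2=None):
    ce,s=blob; w=(s[0]-8,s[1]-8,s[0]+s[2]+8,s[1]+s[3]+8)
    M=bmask(c)[w[1]:w[3],w[0]:w[2]]/255.
    p0=ray(c,ce,z+.062)
    best=None
    f=lambda q:np.abs(ren(c,q[0]/100,q[1]/100,q[2]/10,z,w)-M).sum()
    for t in ([th0] if th0 is not None else np.radians([0,30,60,90,120,150])):
        r=minimize(f,[p0[0]*100,p0[1]*100,t*10],method="Nelder-Mead",options=dict(initial_simplex=np.array([p0[0]*100,p0[1]*100,t*10])+np.array([[0,0,0],[.8,0,0],[0,.8,0],[0,0,3]]),maxiter=120))
        if best is None or r.fun<best.fun:best=r
    q=best.x
    return q[0]/100,q[1]/100,(q[2]/10+np.pi/2)%np.pi-np.pi/2,best.fun/M.sum()
def all_h(c,z=0.,amin=110):
    out=[]
    for b in blobs(bmask(c),amin):
        if b[1][2]>30 or b[1][4]>450: continue
        X=ray(c,b[0],.06)
        if not(.2<X[0]<.75 and abs(X[1])<.45): continue
        out.append(fit(c,b,z))
    return out
if __name__=="__main__":
    for n in("top","scene"):
        c=camera(n)
        for h in all_h(c,0.,200 if n=="top" else 90): print(n,"xy %.4f %.4f yaw %.1f err %.2f"%(h[0],h[1],np.degrees(h[2]),h[3]))
E
time python3 hang.py
```

```text
top xy 0.4400 -0.3075 yaw 28.2 err 0.07
top xy 0.4245 0.1626 yaw -29.3 err 0.06
top xy 0.4158 -0.1771 yaw 22.9 err 0.06
top xy 0.4118 0.3026 yaw 31.9 err 0.07
scene xy 0.4127 0.3015 yaw 31.6 err 0.25
scene xy 0.4239 0.1629 yaw -31.9 err 0.14
scene xy 0.4154 -0.1768 yaw 21.6 err 0.13
scene xy 0.5376 -0.0109 yaw -40.7 err 1.07
scene xy 0.4376 -0.3083 yaw 26.6 err 0.15
real	0m8.094s
user	0m3.180s
sys	0m0.210s
```

```bash
python3 - <<'E'
from g import *
mv([.4245,.1626,.18],np.radians(-29.3))
E
```

```text
t 16.48 grasp [ 0.5331 -0.0374  0.2458] F [ 0.5 -0.6 -0.4] op 0.601
dx 0.0648 dy -0.0912 dz -0.2081  rx 34.0 ry -0.0 rz -0.4
j [-0.07  0.27 -0.13  1.16 -0.    1.42] toolaxes y [0.997 0.082 0.007] z [ 0.082 -0.997  0.002]
```

```bash
python3 -m inch '[{"dx":0,"dy":-0.04,"dz":-0.05,"rx":10,"ry":0,"rz":-0.4,"claw":0.4},{"dx":0.02,"dy":-0.091,"dz":-0.1,"rx":20,"ry":0,"rz":-0.4,"claw":0.4},{"dx":0.04,"dy":-0.091,"dz":-0.15,"rx":34,"ry":0,"rz":-0.4,"claw":0.4},{"dx":0.065,"dy":-0.091,"dz":-0.208,"rx":34,"ry":0,"rz":-0.4,"claw":0.4},{"dx":0.065,"dy":-0.091,"dz":-0.208,"rx":34,"ry":0,"rz":-0.4,"claw":0.4},{"dx":0.065,"dy":-0.091,"dz":-0.208,"rx":34,"ry":0,"rz":-0.4,"claw":0.4},{"dx":0.065,"dy":-0.091,"dz":-0.208,"rx":34,"ry":0,"rz":-0.4,"claw":0.4},{"dx":0.065,"dy":-0.091,"dz":-0.208,"rx":34,"ry":0,"rz":-0.4,"claw":0.4}]'
python3 - <<'E'
from g import *
mv([.4245,.1626,.086],np.radians(-29.3))
E
python3 hang.py | grep scene; python3 look.py 6
```

```text
t: 17.48
eef_pos: [0.4252, 0.1615, 0.3353]
tool_rot: [0.611, 0.357, -0.61, 0.357]
wrist_force: [0.4, -0.4, 0.8]
opening: 0.599
t 17.48 grasp [0.4255 0.1616 0.1803] F [ 0.4 -0.4  0.8] op 0.599
dx 0.0943 dy -0.0013 dz -0.0005  rx -0.1 ry -0.1 rz -0.1
j [ 0.36  0.18 -0.43  0.96 -0.    2.45] toolaxes y [ 0.871 -0.491  0.001] z [-0.491 -0.871 -0.001]
scene xy 0.4130 0.3018 yaw 31.3 err 0.20
scene xy 0.4243 0.1639 yaw -32.2 err 0.19
scene xy 0.4157 -0.1771 yaw 21.6 err 0.19
scene xy 0.5375 -0.0111 yaw -40.8 err 1.10
scene xy 0.4376 -0.3083 yaw 26.6 err 0.15
```

View pics/L6.png

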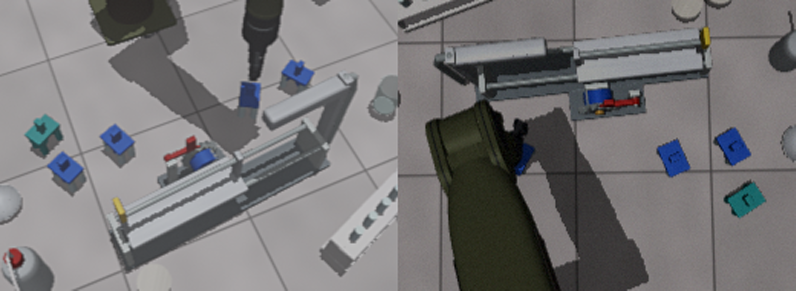

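Pawl is fully down (tab unobstructed in both views), carriage at loading end. Descend and grip.

```bash
python3 -m inch '[{"dx":0.04,"dy":-0.001,"dz":0,"rx":0,"ry":0,"rz":0,"claw":0.4},{"dx":0.07,"dy":-0.001,"dz":0,"rx":0,"ry":0,"rz":0,"claw":0.4},{"dx":0.085,"dy":-0.001,"dz":0,"rx":0,"ry":0,"rz":0,"claw":0.4},{"dx":0.093,"dy":-0.001,"dz":0,"rx":0,"ry":0,"rz":0,"claw":0.4},{"dx":0.093,"dy":-0.001,"dz":0,"rx":0,"ry":0,"rz":0,"claw":0.4},{"dx":0.093,"dy":-0.001,"dz":0,"rx":0,"ry":0,"rz":0,"claw":1},{"dx":0.093,"dy":-0.001,"dz":0,"rx":0,"ry":0,"rz":0,"claw":1},{"dx":0.093,"dy":-0.001,"dz":0,"rx":0,"ry":0,"rz":0,"claw":1},{"dx":0.093,"dy":-0.001,"dz":0,"rx":0,"ry":0,"rz":0,"claw":1},{"dx":0.093,"dy":-0.001,"dz":0,"rx":0,"ry":0,"rz":0,"claw":1},{"dx":0.093,"dy":-0.001,"dz":0,"rx":0,"ry":0,"rz":0,"claw":1},{"dx":0.093,"dy":-0.001,"dz":0,"rx":0,"ry":0,"rz":0,"claw":1}]' 40
python3 - <<'E'
from g import *
for s in(.087,):
    t=d([0,-.095+s,.3])[0]; print(t); mv(t,TH)
E
```

```text
t: 19.18
eef_pos: [0.4244, 0.1626, 0.2425]
tool_rot: [0.611, 0.357, -0.61, 0.357]
wrist_force: [-0.9, 0.9, 6.7]
opening: 0.157
[ 0.62746942 -0.01457194  0.3       ]
t 19.18 grasp [0.4247 0.1628 0.0875] F [-0.9  0.9  6.7] op 0.157
dx -0.2123 dy 0.2641 dz 0.0545  rx -34.2 ry -0.1 rz -0.1
j [ 0.37  0.28 -0.58  0.71  0.    2.45] toolaxes y [ 0.871 -0.491  0.001] z [-0.491 -0.871 -0.002]
```

```bash
python3 -m inch '[{"dx":-0.05,"dy":0,"dz":0,"rx":0,"ry":0,"rz":0,"claw":1},{"dx":-0.1,"dy":0.01,"dz":0.01,"rx":-5,"ry":0,"rz":0,"claw":1},{"dx":-0.15,"dy":0.04,"dz":0.04,"rx":-15,"ry":0,"rz":0,"claw":1},{"dx":-0.2,"dy":0.08,"dz":0.08,"rx":-24,"ry":0,"rz":0,"claw":1},{"dx":-0.213,"dy":0.126,"dz":0.132,"rx":-34,"ry":0,"rz":0,"claw":1},{"dx":-0.213,"dy":0.17,"dz":0.108,"rx":-34.2,"ry":0,"rz":0,"claw":1},{"dx":-0.213,"dy":0.21,"dz":0.085,"rx":-34.2,"ry":0,"rz":0,"claw":1},{"dx":-0.213,"dy":0.245,"dz":0.065,"rx":-34.2,"ry":0,"rz":0,"claw":1},{"dx":-0.213,"dy":0.264,"dz":0.0545,"rx":-34.2,"ry":0,"rz":0,"claw":1},{"dx":-0.213,"dy":0.264,"dz":0.0545,"rx":-34.2,"ry":0,"rz":0,"claw":1},{"dx":-0.213,"dy":0.264,"dz":0.0545,"rx":-34.2,"ry":0,"rz":0,"claw":1},{"dx":-0.213,"dy":0.264,"dz":0.0545,"rx":-34.2,"ry":0,"rz":0,"claw":1}]'
python3 - <<'E'
from g import *
t=d([0,-.095+.087,.222])[0]; print(t); mv(t,TH)
E
python3 look.py 7
```

```text
t: 20.68
eef_pos: [0.6264, -0.0145, 0.4559]
tool_rot: [0.479, 0.521, -0.478, 0.521]
wrist_force: [0.8, 0.4, -1.3]
opening: 0.157
[ 0.62746942 -0.01457194  0.222     ]
t 20.68 grasp [ 0.6266 -0.0144  0.3009] F [ 0.8  0.4 -1.3] op 0.157
dx 0.0789 dy 0.0009 dz 0.0002  rx 0.0 ry -0.0 rz -0.1
j [-0.02  0.43  0.25  1.39  0.    1.46] toolaxes y [0.996 0.084 0.001] z [ 0.084 -0.996 -0.001]
```

View pics/L7.png

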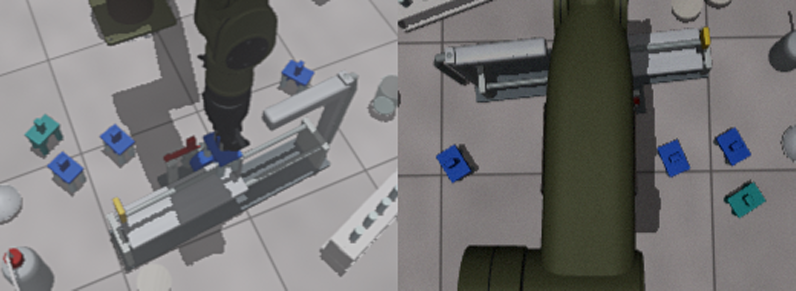

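```bash
python3 - <<'E'
from g import *
from ov import box,overlay
a=camera("scene");b=camera("top")
B=box([0,-.095-.129,.212],[.018,.006,.024])
print(hullcent(a,d(B)),hullcent(b,d(B)),[np.round(x,1).tolist() for c in(a,b) for x,s in blobs(mask(c,(20,120,80),(35,255,255)))])
s=get_state()
from hang import *
overlay("z8",a,(190,160,310,270),6,[(d(box([0,-.095,.18],[.006,.123,.006])),(255,255,255)),(d(B),(0,255,0)),(D(.6266,-.0144,TH)(box([0,0,.216+.057],[.035,.0245,.005])),(255,0,255))])
E
```

```text
[207.88422202 246.41408151] [330.25426511 135.15483707] [[207.2, 244.8], [331.5, 133.4]]
```

View pics/z8.png

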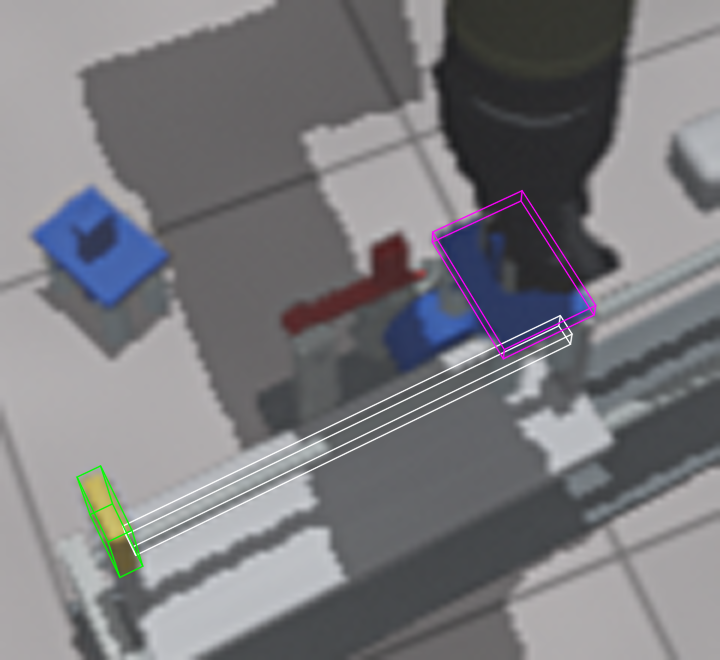

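```bash
python3 -m inch '[{"dx":0.03,"dy":0.001,"dz":0,"rx":0,"ry":0,"rz":0,"claw":1},{"dx":0.05,"dy":0.001,"dz":0,"rx":0,"ry":0,"rz":0,"claw":1},{"dx":0.06,"dy":0.001,"dz":0,"rx":0,"ry":0,"rz":0,"claw":1},{"dx":0.066,"dy":0.001,"dz":0,"rx":0,"ry":0,"rz":0,"claw":1},{"dx":0.072,"dy":0.001,"dz":0,"rx":0,"ry":0,"rz":0,"claw":1},{"dx":0.072,"dy":0.001,"dz":0,"rx":0,"ry":0,"rz":0,"claw":1}]'; python3 -m inch '[{"dx":0.002,"dy":0,"dz":0,"rx":0,"ry":0,"rz":0,"claw":1},{"dx":0.004,"dy":0,"dz":0,"rx":0,"ry":0,"rz":0,"claw":1},{"dx":0.004,"dy":0,"dz":0,"rx":0,"ry":0,"rz":0,"claw":1}]'
```

```text
t: 21.62
eef_pos: [0.628, -0.0144, 0.3842]
tool_rot: [0.479, 0.52, -0.478, 0.521]
wrist_force: [-0.3, 0.2, -1.8]
opening: 0.157
t: 22.0
eef_pos: [0.628, -0.0144, 0.3801]
tool_rot: [0.479, 0.52, -0.478, 0.521]
wrist_force: [0.5, -0.0, 0.1]
opening: 0.153
```

```bash
python3 -m inch '[{"dx":0.0015,"dy":0,"dz":0,"rx":0,"ry":0,"rz":0,"claw":1},{"dx":0.003,"dy":0,"dz":0,"rx":0,"ry":0,"rz":0,"claw":1},{"dx":0.003,"dy":0,"dz":0,"rx":0,"ry":0,"rz":0,"claw":1}]'; python3 -m inch '[{"dx":0.0015,"dy":0,"dz":0,"rx":0,"ry":0,"rz":0,"claw":1},{"dx":0.002,"dy":0,"dz":0,"rx":0,"ry":0,"rz":0,"claw":1},{"dx":0.002,"dy":0,"dz":0,"rx":0,"ry":0,"rz":0,"claw":1}]'; python3 - <<'E'
from g import *
a=camera("scene");save("z9",a["frame"],(190,160,310,270),6)
E
```

```text
t: 22.38
eef_pos: [0.6279, -0.0144, 0.377]
tool_rot: [0.479, 0.52, -0.478, 0.521]
wrist_force: [0.4, 0.1, -2.2]
opening: 0.157
t: 22.75
eef_pos: [0.6278, -0.0143, 0.3764]
tool_rot: [0.48, 0.52, -0.477, 0.521]
wrist_force: [-1.5, 1.0, 4.7]
opening: 0.155
```

View pics/z9.png

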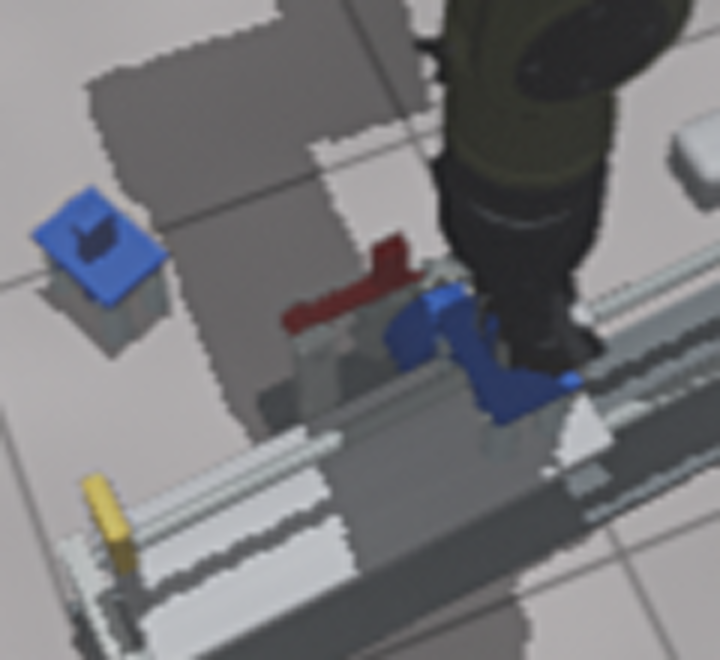

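Contact (+5 N) at TCP z 0.376, as predicted (seated ≈ 0.3755). Release and rise.

```bash
python3 -m inch '[{"dx":0,"dy":0,"dz":0,"rx":0,"ry":0,"rz":0,"claw":0.4},{"dx":0,"dy":0,"dz":0,"rx":0,"ry":0,"rz":0,"claw":0.4},{"dx":0,"dy":0,"dz":0,"rx":0,"ry":0,"rz":0,"claw":0.4},{"dx":0,"dy":0,"dz":0,"rx":0,"ry":0,"rz":0,"claw":0.4},{"dx":-0.02,"dy":0,"dz":0,"rx":0,"ry":0,"rz":0,"claw":0.4},{"dx":-0.06,"dy":0,"dz":0,"rx":0,"ry":0,"rz":0,"claw":0.4},{"dx":-0.07,"dy":-0.05,"dz":0,"rx":0,"ry":0,"rz":0,"claw":0.4},{"dx":-0.07,"dy":-0.11,"dz":0,"rx":0,"ry":0,"rz":0,"claw":0.4},{"dx":-0.07,"dy":-0.17,"dz":0,"rx":0,"ry":0,"rz":0,"claw":0.4},{"dx":-0.07,"dy":-0.21,"dz":0,"rx":0,"ry":0,"rz":0,"claw":0.4},{"dx":-0.07,"dy":-0.21,"dz":0,"rx":0,"ry":0,"rz":0,"claw":0.4}]'
python3 hang.py; python3 look.py 10
python3 - <<'E'
from g import *
a=camera("scene");save("z10",a["frame"],(190,160,310,270),6)
mv([.4118,.3026,.18],np.radians(31.9))
mv([.4158,-.1771,.18],np.radians(22.9))
E
```

```text
t: 24.18
eef_pos: [0.4154, -0.0322, 0.446]
tool_rot: [0.48, 0.52, -0.478, 0.521]
wrist_force: [1.4, -0.3, -0.1]
opening: 0.604
top xy 0.6581 -0.0476 yaw 10.1 err 0.14
top xy 0.4399 -0.3075 yaw 28.1 err 0.06
top xy 0.4158 -0.1771 yaw 22.6 err 0.06
top xy 0.4118 0.3026 yaw 31.9 err 0.07
scene xy 0.4129 0.3018 yaw 31.9 err 0.26
scene xy 0.4154 -0.1770 yaw 21.7 err 0.14
scene xy 0.5778 -0.0177 yaw 9.2 err 0.27
scene xy 0.4376 -0.3083 yaw 26.6 err 0.15
t 24.43 grasp [ 0.4202 -0.0319  0.2907] F [ 0.1 -0.7  1. ] op 0.598
dx 0.1109 dy 0.0200 dz -0.3341  rx -27.1 ry 0.0 rz -0.2
j [-0.08  0.06 -0.27  1.23  0.    1.41] toolaxes y [0.996 0.084 0.004] z [ 0.084 -0.996 -0.001]
t 24.43 grasp [ 0.4202 -0.0319  0.2907] F [ 0.1 -0.7  1. ] op 0.598
dx 0.1105 dy -0.0165 dz 0.1442  rx -18.1 ry 0.0 rz -0.2
j [-0.08  0.06 -0.27  1.23  0.    1.41] toolaxes y [0.996 0.084 0.004] z [ 0.084 -0.996 -0.001]
```

View pics/z10.png

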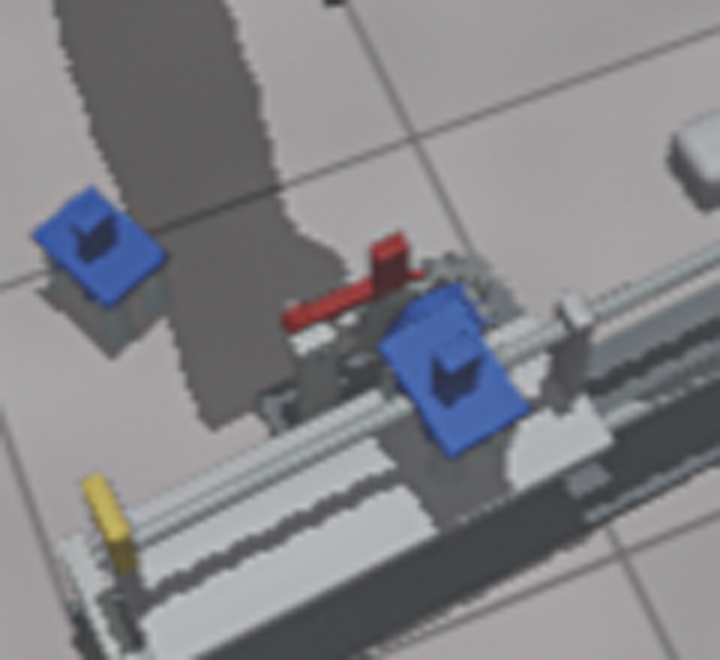

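View pics/L10.png

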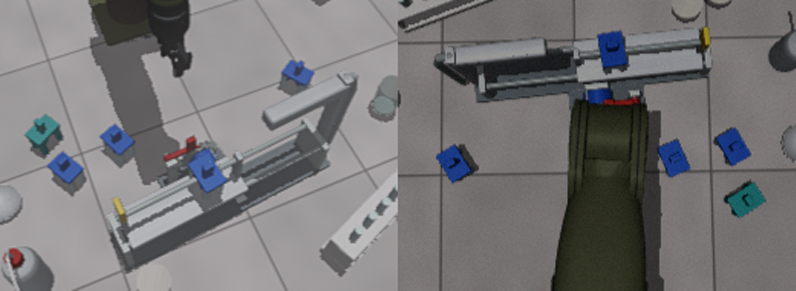

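```bash
cat > hung.py <<'E'
from hang import *
for n in("top","scene"):
    c=camera(n)
    for b in blobs(bmask(c),80):
        X=ray(c,b[0],.196)-np.r_[O,0]
        l=np.r_[X[0]*np.cos(TH)+X[1]*np.sin(TH),-X[0]*np.sin(TH)+X[1]*np.cos(TH)]
        if abs(l[0])<.045 and -.25<l[1]<.25 and b[1][4]<420:
            h=fit(c,b,.134,TH)
            X=np.array(h[:2])-O;l=np.r_[X[0]*np.cos(TH)+X[1]*np.sin(TH),-X[0]*np.sin(TH)+X[1]*np.cos(TH)]
            print(n,"dryer xy",np.round(l,4),"yaw rel %.1f err %.2f"%(np.degrees(h[2]-TH),h[3]),b[1].tolist())
    print(n,"plate",[np.round(x,1).tolist() for x,s in blobs(mask(c,(20,120,80),(35,255,255)))])
E
python3 hung.py
```

```text
top dryer xy [ 0.0022 -0.0398] yaw rel 3.9 err 0.07 [261, 130, 19, 25, 364]
top plate [[331.6, 133.2]]
scene dryer xy [-0.0008 -0.039 ] yaw rel -0.3 err 0.15 [253, 207, 25, 29, 414]
scene plate [[207.2, 244.8]]
```

```bash
python3 - <<'E'
from g import *
t=d([.001,-.0395,.29])[0];print(t);mv(t,TH)
E
```

```text
[ 0.63110177 -0.04587779  0.29      ]
t 24.52 grasp [ 0.4199 -0.0319  0.2904] F [-0.3 -0.4  0.2] op 0.598
dx 0.0011 dy 0.2098 dz 0.0317  rx 0.0 ry -0.0 rz -0.2
j [-0.08  0.06 -0.28  1.23  0.    1.41] toolaxes y [0.996 0.085 0.003] z [ 0.085 -0.996 -0.001]
```

```bash
python3 -m inch '[{"dx":0,"dy":0.06,"dz":0.01,"rx":0,"ry":0,"rz":-0.2,"claw":0.4},{"dx":0,"dy":0.12,"dz":0.02,"rx":0,"ry":0,"rz":-0.2,"claw":0.4},{"dx":0,"dy":0.17,"dz":0.03,"rx":0,"ry":0,"rz":-0.2,"claw":0.4},{"dx":0,"dy":0.21,"dz":0.0317,"rx":0,"ry":0,"rz":-0.2,"claw":0.4},{"dx":0,"dy":0.21,"dz":0.0317,"rx":0,"ry":0,"rz":-0.2,"claw":0.4},{"dx":0,"dy":0.21,"dz":0.0317,"rx":0,"ry":0,"rz":-0.2,"claw":0.4}]'
python3 - <<'E'
from g import *
t=d([.001,-.0395,.2215])[0];mv(t,TH)
E
```

```text
t: 25.28
eef_pos: [0.6314, -0.0458, 0.4452]
tool_rot: [0.478, 0.522, -0.479, 0.52]
wrist_force: [-0.3, 0.4, 0.4]
opening: 0.601
t 25.27 grasp [ 0.6311 -0.0457  0.2902] F [-0.3  0.4  0.4] op 0.601
dx 0.0687 dy -0.0002 dz 0.0001  rx 0.1 ry -0.1 rz 0.1
j [-0.07  0.44  0.24  1.37  0.    1.41] toolaxes y [ 0.996  0.085 -0.002] z [ 0.085 -0.996 -0.001]
```

```bash
python3 -m inch '[{"dx":0.03,"dy":0,"dz":0,"rx":0,"ry":0,"rz":0,"claw":0.4},{"dx":0.055,"dy":0,"dz":0,"rx":0,"ry":0,"rz":0,"claw":0.4},{"dx":0.067,"dy":0,"dz":0,"rx":0,"ry":0,"rz":0,"claw":0.4},{"dx":0.067,"dy":0,"dz":0,"rx":0,"ry":0,"rz":0,"claw":0.4},{"dx":0.067,"dy":0,"dz":0,"rx":0,"ry":0,"rz":0,"claw":1},{"dx":0.067,"dy":0,"dz":0,"rx":0,"ry":0,"rz":0,"claw":1},{"dx":0.067,"dy":0,"dz":0,"rx":0,"ry":0,"rz":0,"claw":1},{"dx":0.067,"dy":0,"dz":0,"rx":0,"ry":0,"rz":0,"claw":1},{"dx":0.067,"dy":0,"dz":0,"rx":0,"ry":0,"rz":0,"claw":1},{"dx":0.067,"dy":0,"dz":0,"rx":0,"ry":0,"rz":0,"claw":1}]' 40
python3 -m inch '[{"dx":-0.01,"dy":0,"dz":0,"rx":0,"ry":0,"rz":0,"claw":1},{"dx":-0.015,"dy":0,"dz":-0.01,"rx":0,"ry":0,"rz":0,"claw":1},{"dx":-0.015,"dy":0,"dz":-0.025,"rx":0,"ry":0,"rz":0,"claw":1},{"dx":-0.015,"dy":0,"dz":-0.034,"rx":0,"ry":0,"rz":0,"claw":1},{"dx":-0.015,"dy":0,"dz":-0.034,"rx":0,"ry":0,"rz":0,"claw":1}]' 40
python3 hung.py; python3 - <<'E'
from g import *
t=d([0,-.005,.2215])[0];mv(t,TH)
a=camera("scene");save("z11",a["frame"],(190,160,310,270),6)
E
```

```text
t: 26.52
eef_pos: [0.6316, -0.0458, 0.3795]
tool_rot: [0.478, 0.521, -0.478, 0.521]
wrist_force: [0.3, -0.1, 6.0]
opening: 0.154
t: 27.15
eef_pos: [0.6285, -0.0107, 0.3941]
tool_rot: [0.478, 0.522, -0.478, 0.521]
wrist_force: [-0.0, 0.8, -0.8]
opening: 0.152
top plate [[331.5, 133.4]]
scene dryer xy [-0.0087 -0.0228] yaw rel 14.5 err 0.66 [254, 207, 34, 22, 316]
scene plate [[207.1, 244.7]]
t 27.25 grasp [ 0.6286 -0.0115  0.2392] F [ 0.3  0.2 -1.3] op 0.153
dx 0.0177 dy -0.0014 dz -0.0001  rx 0.1 ry -0.0 rz 0.0
j [-0.02  0.45  0.11  1.24  0.    1.47] toolaxes y [ 0.996  0.085 -0.001] z [ 0.085 -0.996 -0.   ]
```

View pics/z11.png

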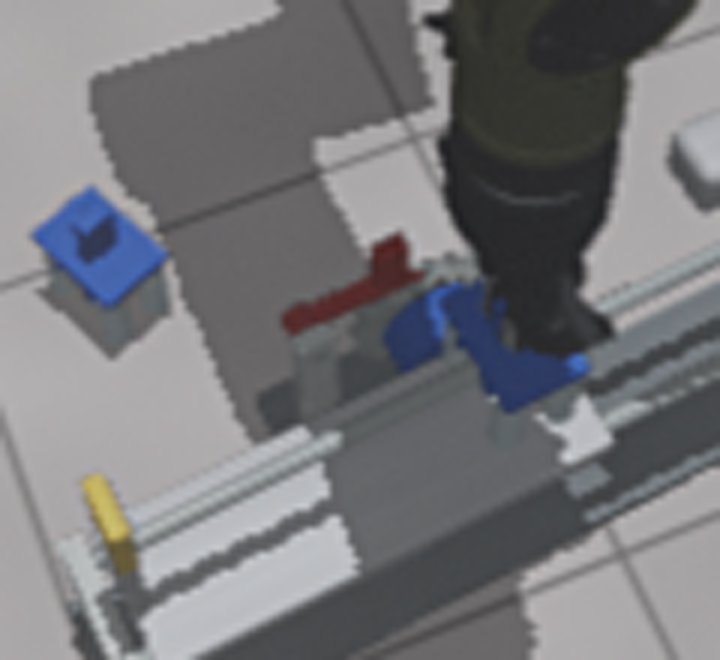

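```bash
python3 -m inch '[{"dx":0.008,"dy":-0.001,"dz":0,"rx":0,"ry":0,"rz":0,"claw":1},{"dx":0.013,"dy":-0.001,"dz":0,"rx":0,"ry":0,"rz":0,"claw":1},{"dx":0.015,"dy":-0.001,"dz":0,"rx":0,"ry":0,"rz":0,"claw":1},{"dx":0.015,"dy":-0.001,"dz":0,"rx":0,"ry":0,"rz":0,"claw":1}]' ; python3 -m inch '[{"dx":0,"dy":0,"dz":0,"rx":0,"ry":0,"rz":0,"claw":0.4},{"dx":0,"dy":0,"dz":0,"rx":0,"ry":0,"rz":0,"claw":0.4},{"dx":0,"dy":0,"dz":0,"rx":0,"ry":0,"rz":0,"claw":0.4},{"dx":-0.02,"dy":0,"dz":0,"rx":0,"ry":0,"rz":0,"claw":0.4},{"dx":-0.06,"dy":0,"dz":0,"rx":0,"ry":0,"rz":0,"claw":0.4},{"dx":-0.07,"dy":-0.05,"dz":0,"rx":0,"ry":0,"rz":0,"claw":0.4},{"dx":-0.07,"dy":-0.11,"dz":0,"rx":0,"ry":0,"rz":0,"claw":0.4},{"dx":-0.07,"dy":-0.17,"dz":0,"rx":0,"ry":0,"rz":0,"claw":0.4},{"dx":-0.07,"dy":-0.21,"dz":0,"rx":0,"ry":0,"rz":0,"claw":0.4},{"dx":-0.07,"dy":-0.21,"dz":0,"rx":0,"ry":0,"rz":0,"claw":0.4}]'
python3 hung.py; python3 hang.py
python3 - <<'E'
from g import *
mv([.4118,.3026,.18],np.radians(31.9))
E
```

```text
t: 27.8
eef_pos: [0.6274, -0.0122, 0.3795]
tool_rot: [0.478, 0.521, -0.479, 0.52]
wrist_force: [-1.5, 0.9, 2.5]
opening: 0.153
t: 29.05
eef_pos: [0.4153, -0.03, 0.4501]
tool_rot: [0.478, 0.521, -0.479, 0.52]
wrist_force: [0.1, 0.2, 0.2]
opening: 0.6
top dryer xy [ 0.0005 -0.0054] yaw rel 0.1 err 0.05 [250, 132, 18, 24, 373]
top plate [[331.6, 133.2]]
scene plate [[207.2, 244.9]]
top xy 0.6536 -0.0104 yaw 4.8 err 0.15
top xy 0.4398 -0.3074 yaw 28.6 err 0.06
top xy 0.4158 -0.1771 yaw 22.6 err 0.06
top xy 0.4118 0.3026 yaw 31.9 err 0.07
scene xy 0.4129 0.3018 yaw 31.9 err 0.26
scene xy 0.4155 -0.1769 yaw 21.2 err 0.13
scene xy 0.4376 -0.3083 yaw 26.6 err 0.15
t 29.25 grasp [ 0.4195 -0.0299  0.2949] F [0.8 0.4 0.1] op 0.599
dx 0.1149 dy 0.0206 dz -0.3320  rx -27.0 ry 0.0 rz -0.0
j [-0.07  0.06 -0.26  1.24  0.    1.41] toolaxes y [0.996 0.085 0.001] z [ 0.085 -0.996  0.   ]
```

```bash
python3 -m inch '[{"dx":0.03,"dy":0,"dz":-0.06,"rx":-6,"ry":0,"rz":0,"claw":0.4},{"dx":0.06,"dy":0.005,"dz":-0.12,"rx":-12,"ry":0,"rz":0,"claw":0.4},{"dx":0.09,"dy":0.01,"dz":-0.18,"rx":-20,"ry":0,"rz":0,"claw":0.4},{"dx":0.115,"dy":0.015,"dz":-0.24,"rx":-27,"ry":0,"rz":0,"claw":0.4},{"dx":0.115,"dy":0.02,"dz":-0.3,"rx":-27,"ry":0,"rz":0,"claw":0.4},{"dx":0.115,"dy":0.0206,"dz":-0.332,"rx":-27,"ry":0,"rz":0,"claw":0.4},{"dx":0.115,"dy":0.0206,"dz":-0.332,"rx":-27,"ry":0,"rz":0,"claw":0.4},{"dx":0.115,"dy":0.0206,"dz":-0.332,"rx":-27,"ry":0,"rz":0,"claw":0.4},{"dx":0.115,"dy":0.0206,"dz":-0.332,"rx":-27,"ry":0,"rz":0,"claw":0.4}]'
python3 hang.py | grep scene;python3 - <<'E'
from g import *
mv([.4118,.3026,.086],np.radians(31.9))
E
```

```text
t: 30.38
eef_pos: [0.4121, 0.3017, 0.3347]
tool_rot: [0.344, 0.618, -0.344, 0.618]
wrist_force: [0.1, 0.2, 0.5]
opening: 0.601
scene xy 0.4126 0.3013 yaw 31.4 err 0.23
scene xy 0.4156 -0.1771 yaw 21.7 err 0.21
scene xy 0.4376 -0.3083 yaw 26.6 err 0.15
t 30.48 grasp [0.4122 0.3016 0.18  ] F [0.4 0.3 0.4] op 0.596
dx 0.0940 dy 0.0002 dz -0.0011  rx -0.1 ry 0.0 rz -0.0
j [ 0.63  0.28 -0.3   0.99 -0.    1.65] toolaxes y [0.85  0.526 0.   ] z [ 0.526 -0.85   0.   ]
```

```bash
python3 -m inch '[{"dx":0.04,"dy":0,"dz":-0.001,"rx":0,"ry":0,"rz":0,"claw":0.4},{"dx":0.07,"dy":0,"dz":-0.001,"rx":0,"ry":0,"rz":0,"claw":0.4},{"dx":0.085,"dy":0,"dz":-0.001,"rx":0,"ry":0,"rz":0,"claw":0.4},{"dx":0.093,"dy":0,"dz":-0.001,"rx":0,"ry":0,"rz":0,"claw":0.4},{"dx":0.093,"dy":0,"dz":-0.001,"rx":0,"ry":0,"rz":0,"claw":0.4},{"dx":0.093,"dy":0,"dz":-0.001,"rx":0,"ry":0,"rz":0,"claw":1},{"dx":0.093,"dy":0,"dz":-0.001,"rx":0,"ry":0,"rz":0,"claw":1},{"dx":0.093,"dy":0,"dz":-0.001,"rx":0,"ry":0,"rz":0,"claw":1},{"dx":0.093,"dy":0,"dz":-0.001,"rx":0,"ry":0,"rz":0,"claw":1},{"dx":0.093,"dy":0,"dz":-0.001,"rx":0,"ry":0,"rz":0,"claw":1},{"dx":0.093,"dy":0,"dz":-0.001,"rx":0,"ry":0,"rz":0,"claw":1}]' 40
python3 - <<'E'
from g import *
t=d([0,-.095+.031,.32])[0]; print(t); mv(t,TH)
mv(t-[.16,0,0],TH)
E
```

```text
t: 31.85
eef_pos: [0.4121, 0.3027, 0.2427]
tool_rot: [0.345, 0.617, -0.343, 0.618]
wrist_force: [0.4, -0.5, 5.2]
opening: 0.155
[ 0.63215538 -0.07037554  0.32      ]
t 31.85 grasp [0.4124 0.3029 0.0877] F [ 0.4 -0.5  5.2] op 0.155
dx -0.2321 dy -0.0088 dz 0.4332  rx 27.0 ry -0.0 rz -0.1
j [ 0.63  0.36 -0.45  0.76 -0.    1.65] toolaxes y [0.85  0.526 0.002] z [ 0.526 -0.85   0.   ]
t 31.85 grasp [0.4124 0.3029 0.0877] F [ 0.4 -0.5  5.2] op 0.155
dx -0.2325 dy -0.1448 dz 0.3490  rx 27.0 ry -0.0 rz -0.1
j [ 0.63  0.36 -0.45  0.76 -0.    1.65] toolaxes y [0.85  0.526 0.002] z [ 0.526 -0.85   0.   ]
```

```bash
python3 -m inch '[{"dx":-0.05,"dy":0,"dz":0,"rx":0,"ry":0,"rz":0,"claw":1},{"dx":-0.1,"dy":-0.01,"dz":0.02,"rx":2,"ry":0,"rz":0,"claw":1},{"dx":-0.14,"dy":-0.03,"dz":0.06,"rx":8,"ry":0,"rz":0,"claw":1},{"dx":-0.17,"dy":-0.05,"dz":0.11,"rx":14,"ry":0,"rz":0,"claw":1},{"dx":-0.2,"dy":-0.08,"dz":0.16,"rx":20,"ry":0,"rz":0,"claw":1},{"dx":-0.22,"dy":-0.1,"dz":0.21,"rx":27,"ry":0,"rz":0,"claw":1},{"dx":-0.232,"dy":-0.12,"dz":0.265,"rx":27,"ry":0,"rz":0,"claw":1},{"dx":-0.232,"dy":-0.14,"dz":0.32,"rx":27,"ry":0,"rz":0,"claw":1},{"dx":-0.232,"dy":-0.145,"dz":0.349,"rx":27,"ry":0,"rz":0,"claw":1},{"dx":-0.232,"dy":-0.1,"dz":0.377,"rx":27,"ry":0,"rz":0,"claw":1},{"dx":-0.232,"dy":-0.05,"dz":0.408,"rx":27,"ry":0,"rz":0,"claw":1},{"dx":-0.232,"dy":-0.009,"dz":0.433,"rx":27,"ry":0,"rz":0,"claw":1}]'
python3 -m inch '[{"dx":0,"dy":0,"dz":0,"rx":0,"ry":0,"rz":0,"claw":1},{"dx":0,"dy":0,"dz":0,"rx":0,"ry":0,"rz":0,"claw":1}]'
python3 - <<'E'
from g import *
t=d([0,-.095+.031,.2225])[0]; mv(t,TH)
a=camera("scene");save("z12",a["frame"],(190,160,310,270),6)
E
```

```text
t: 33.35
eef_pos: [0.6335, -0.0706, 0.4739]
tool_rot: [0.479, 0.52, -0.478, 0.52]
wrist_force: [0.5, -0.0, -0.3]
opening: 0.162
t: 33.6
eef_pos: [0.6331, -0.0705, 0.4727]
tool_rot: [0.479, 0.521, -0.479, 0.519]
wrist_force: [-0.6, -0.1, -0.6]
opening: 0.153
t 33.6 grasp [ 0.6328 -0.0703  0.3177] F [-0.6 -0.1 -0.6] op 0.153
dx 0.0952 dy -0.0008 dz -0.0000  rx -0.1 ry -0.1 rz 0.1
j [-0.11  0.45  0.33  1.45  0.    1.38] toolaxes y [ 0.997  0.083 -0.002] z [ 0.083 -0.997 -0.002]
```

View pics/z12.png

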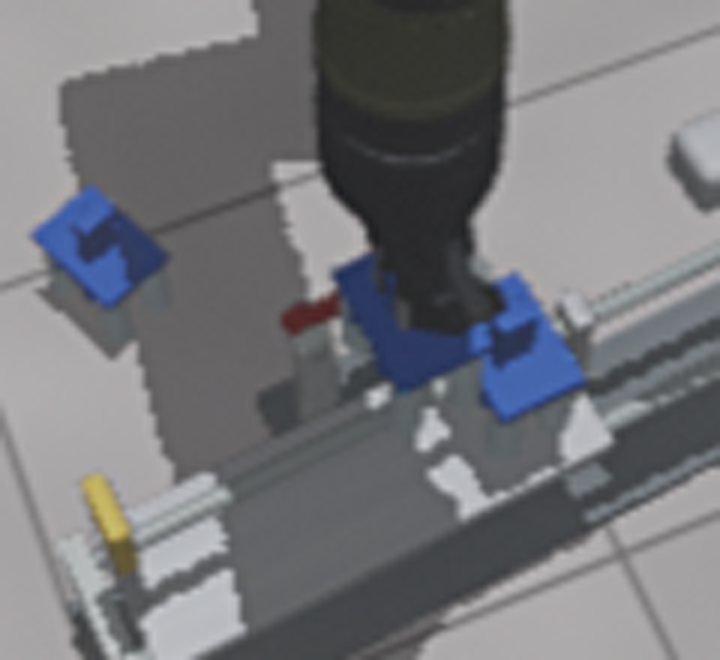

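```bash
python3 -m inch '[{"dx":0.03,"dy":-0.001,"dz":0,"rx":0,"ry":0,"rz":0,"claw":1},{"dx":0.055,"dy":-0.001,"dz":0,"rx":0,"ry":0,"rz":0,"claw":1},{"dx":0.075,"dy":-0.001,"dz":0,"rx":0,"ry":0,"rz":0,"claw":1},{"dx":0.085,"dy":-0.001,"dz":0,"rx":0,"ry":0,"rz":0,"claw":1},{"dx":0.09,"dy":-0.001,"dz":0,"rx":0,"ry":0,"rz":0,"claw":1},{"dx":0.094,"dy":-0.001,"dz":0,"rx":0,"ry":0,"rz":0,"claw":1},{"dx":0.096,"dy":-0.001,"dz":0,"rx":0,"ry":0,"rz":0,"claw":1},{"dx":0.096,"dy":-0.001,"dz":0,"rx":0,"ry":0,"rz":0,"claw":1}]'
```

```text
t: 34.65
eef_pos: [0.6316, -0.0705, 0.3778]
tool_rot: [0.479, 0.521, -0.479, 0.52]
wrist_force: [-0.7, 0.8, -0.8]
opening: 0.154
```

```bash
python3 -m inch '[{"dx":0.0015,"dy":0,"dz":0,"rx":0,"ry":0,"rz":0,"claw":1},{"dx":0.002,"dy":0,"dz":0,"rx":0,"ry":0,"rz":0,"claw":1},{"dx":0.002,"dy":0,"dz":0,"rx":0,"ry":0,"rz":0,"claw":1}]'; python3 -m inch '[{"dx":0,"dy":0,"dz":0,"rx":0,"ry":0,"rz":0,"claw":0.4},{"dx":0,"dy":0,"dz":0,"rx":0,"ry":0,"rz":0,"claw":0.4},{"dx":0,"dy":0,"dz":0,"rx":0,"ry":0,"rz":0,"claw":0.4},{"dx":-0.02,"dy":0,"dz":0,"rx":0,"ry":0,"rz":0,"claw":0.4},{"dx":-0.06,"dy":0,"dz":0,"rx":0,"ry":0,"rz":0,"claw":0.4},{"dx":-0.07,"dy":-0.05,"dz":0,"rx":0,"ry":0,"rz":0,"claw":0.4},{"dx":-0.07,"dy":-0.11,"dz":0,"rx":0,"ry":0,"rz":0,"claw":0.4},{"dx":-0.07,"dy":-0.17,"dz":0,"rx":0,"ry":0,"rz":0,"claw":0.4},{"dx":-0.07,"dy":-0.21,"dz":0,"rx":0,"ry":0,"rz":0,"claw":0.4},{"dx":-0.07,"dy":-0.21,"dz":0,"rx":0,"ry":0,"rz":0,"claw":0.4}]'
python3 hung.py; python3 hang.py
python3 - <<'E'
from g import *
mv([.4158,-.1771,.18],np.radians(22.6))
a=camera("scene");save("z13",a["frame"],(190,160,310,270),6)
E
```

```text
t: 35.02
eef_pos: [0.6317, -0.0704, 0.3767]
tool_rot: [0.479, 0.52, -0.478, 0.52]
wrist_force: [-1.2, 0.0, 4.7]
opening: 0.157
t: 36.28
eef_pos: [0.4195, -0.0878, 0.4467]
tool_rot: [0.48, 0.52, -0.479, 0.52]
wrist_force: [-0.1, 0.4, 0.7]
opening: 0.601
top dryer xy [-0.0004 -0.0638] yaw rel 0.7 err 0.32 [269, 130, 18, 25, 376]
top dryer xy [ 0.0005 -0.0055] yaw rel 0.1 err 0.31 [250, 132, 18, 24, 373]
top plate [[331.6, 133.4]]
scene plate [[207.2, 244.9]]
top xy 0.6581 -0.0741 yaw 6.2 err 0.39
top xy 0.6537 -0.0108 yaw 5.3 err 0.38
top xy 0.4400 -0.3074 yaw 28.1 err 0.06
scene xy 0.4146 -0.1775 yaw 21.8 err 0.16
scene xy 0.4376 -0.3083 yaw 26.6 err 0.15
t 36.48 grasp [ 0.4238 -0.0878  0.2915] F [-0.2 -0.3  0.1] op 0.601
dx 0.1114 dy -0.0153 dz 0.0883  rx -17.8 ry -0.0 rz -0.1
j [-0.21  0.08 -0.25  1.24  0.    1.28] toolaxes y [0.997 0.083 0.002] z [ 0.083 -0.997 -0.001]
```

View pics/z13.png

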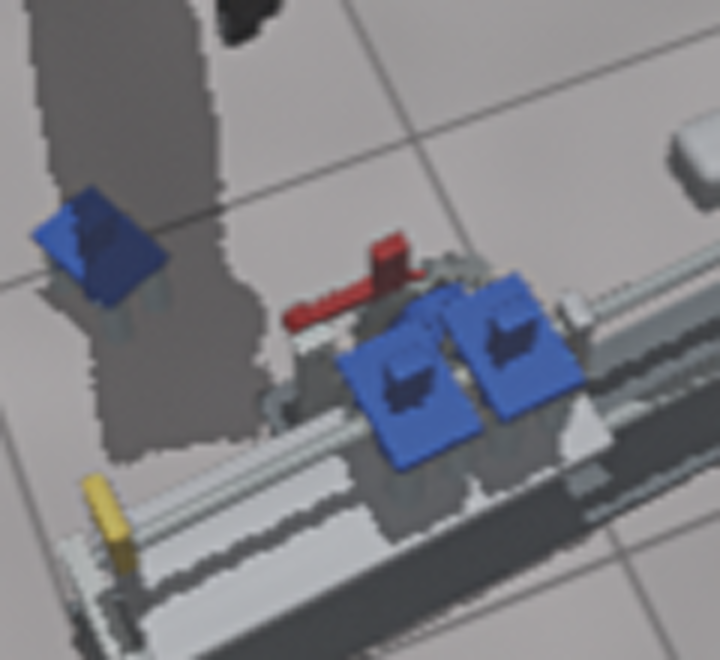

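Two hangers sit upright on the bar. Third: the one at (0.4158, −0.1771).

```bash
python3 -m inch '[{"dx":0.04,"dy":-0.01,"dz":0.04,"rx":-10,"ry":0,"rz":0,"claw":0.4},{"dx":0.08,"dy":-0.0153,"dz":0.0883,"rx":-17.8,"ry":0,"rz":0,"claw":0.4},{"dx":0.11,"dy":-0.0153,"dz":0.0883,"rx":-17.8,"ry":0,"rz":0,"claw":0.4},{"dx":0.11,"dy":-0.0153,"dz":0.0883,"rx":-17.8,"ry":0,"rz":0,"claw":0.4},{"dx":0.11,"dy":-0.0153,"dz":0.0883,"rx":-17.8,"ry":0,"rz":0,"claw":0.4}]'
python3 - <<'E'
from g import *
mv([.4155,-.1771,.086],np.radians(22.6))
a=camera("scene");save("z14",a["frame"],(170,150,290,260),6)
E
```

```text
t: 37.15
eef_pos: [0.4168, -0.177, 0.3371]
tool_rot: [0.393, 0.588, -0.392, 0.589]
wrist_force: [-0.4, 1.1, 0.0]
opening: 0.599
t 37.15 grasp [ 0.4172 -0.1769  0.1821] F [-0.4  1.1  0. ] op 0.599
dx 0.0960 dy -0.0015 dz -0.0005  rx 0.0 ry 0.0 rz -0.1
j [-0.4   0.18 -0.43  0.96  0.    0.77] toolaxes y [0.923 0.384 0.002] z [ 0.384 -0.923  0.   ]
```

View pics/z14.png

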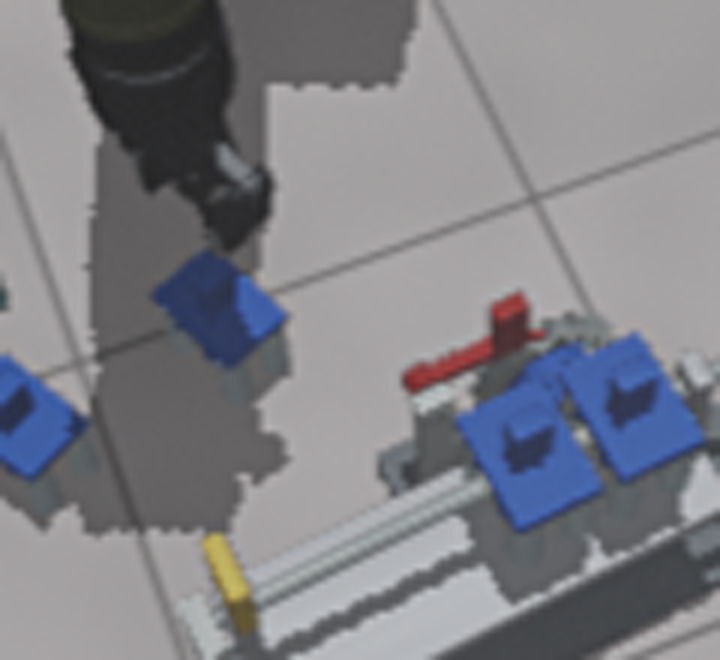

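```bash
python3 -m inch '[{"dx":0.04,"dy":-0.0015,"dz":-0.0005,"rx":0,"ry":0,"rz":0,"claw":0.4},{"dx":0.07,"dy":-0.0015,"dz":-0.0005,"rx":0,"ry":0,"rz":0,"claw":0.4},{"dx":0.085,"dy":-0.0015,"dz":-0.0005,"rx":0,"ry":0,"rz":0,"claw":0.4},{"dx":0.095,"dy":-0.0015,"dz":-0.0005,"rx":0,"ry":0,"rz":0,"claw":0.4},{"dx":0.095,"dy":-0.0015,"dz":-0.0005,"rx":0,"ry":0,"rz":0,"claw":0.4},{"dx":0.095,"dy":-0.0015,"dz":-0.0005,"rx":0,"ry":0,"rz":0,"claw":1},{"dx":0.095,"dy":-0.0015,"dz":-0.0005,"rx":0,"ry":0,"rz":0,"claw":1},{"dx":0.095,"dy":-0.0015,"dz":-0.0005,"rx":0,"ry":0,"rz":0,"claw":1},{"dx":0.095,"dy":-0.0015,"dz":-0.0005,"rx":0,"ry":0,"rz":0,"claw":1},{"dx":0.095,"dy":-0.0015,"dz":-0.0005,"rx":0,"ry":0,"rz":0,"claw":1},{"dx":0.095,"dy":-0.0015,"dz":-0.0005,"rx":0,"ry":0,"rz":0,"claw":1}]' 40
python3 - <<'E'
from g import *
t=d([0,-.095-.028,.32])[0]; print(t); mv(t,TH)
mv(t-[.14,0,0],TH)
E
```

```text
t: 38.58
eef_pos: [0.4163, -0.1773, 0.2433]
tool_rot: [0.393, 0.587, -0.391, 0.59]
wrist_force: [-0.8, 1.0, 5.8]
opening: 0.157
[ 0.63709237 -0.12916862  0.32      ]
t 38.58 grasp [ 0.4171 -0.1773  0.0883] F [-0.8  1.   5.8] op 0.157
dx -0.2306 dy 0.2234 dz 0.0411  rx 17.8 ry 0.1 rz -0.3
j [-0.4   0.27 -0.59  0.71  0.    0.77] toolaxes y [0.923 0.385 0.005] z [ 0.385 -0.923  0.002]
t 38.58 grasp [ 0.4171 -0.1773  0.0883] F [-0.8  1.   5.8] op 0.157
dx -0.2313 dy 0.0942 dz -0.0128  rx 17.8 ry 0.1 rz -0.3
j [-0.4   0.27 -0.59  0.71  0.    0.77] toolaxes y [0.923 0.385 0.005] z [ 0.385 -0.923  0.002]
```

```bash
python3 -m inch '[{"dx":-0.05,"dy":0,"dz":0,"rx":0,"ry":0,"rz":0,"claw":1},{"dx":-0.1,"dy":0.01,"dz":0,"rx":4,"ry":0,"rz":0,"claw":1},{"dx":-0.15,"dy":0.03,"dz":-0.005,"rx":10,"ry":0,"rz":0,"claw":1},{"dx":-0.2,"dy":0.06,"dz":-0.01,"rx":17.8,"ry":0,"rz":0,"claw":1},{"dx":-0.231,"dy":0.094,"dz":-0.0128,"rx":17.8,"ry":0,"rz":0,"claw":1},{"dx":-0.231,"dy":0.14,"dz":0.006,"rx":17.8,"ry":0,"rz":0,"claw":1},{"dx":-0.231,"dy":0.185,"dz":0.025,"rx":17.8,"ry":0,"rz":0,"claw":1},{"dx":-0.231,"dy":0.223,"dz":0.041,"rx":17.8,"ry":0,"rz":0,"claw":1},{"dx":-0.231,"dy":0.223,"dz":0.041,"rx":17.8,"ry":0,"rz":0,"claw":1},{"dx":-0.231,"dy":0.223,"dz":0.041,"rx":17.8,"ry":0,"rz":0,"claw":1},{"dx":-0.231,"dy":0.223,"dz":0.041,"rx":17.8,"ry":0,"rz":0,"claw":1}]'
python3 - <<'E'
from g import *
t=d([0,-.095-.028,.2223])[0]; mv(t,TH)
a=camera("scene");save("z15",a["frame"],(190,160,310,270),6)
E
```

```text
t: 39.95
eef_pos: [0.6355, -0.1294, 0.4759]
tool_rot: [0.48, 0.519, -0.478, 0.522]
wrist_force: [-0.3, -0.0, -0.6]
opening: 0.158
t 39.95 grasp [ 0.6363 -0.1294  0.3209] F [-0.3 -0.  -0.6] op 0.158
dx 0.0986 dy 0.0011 dz -0.0001  rx -0.0 ry 0.0 rz -0.3
j [-0.2   0.47  0.37  1.46  0.    1.29] toolaxes y [0.996 0.084 0.005] z [ 0.084 -0.997  0.001]
```

View pics/z15.png

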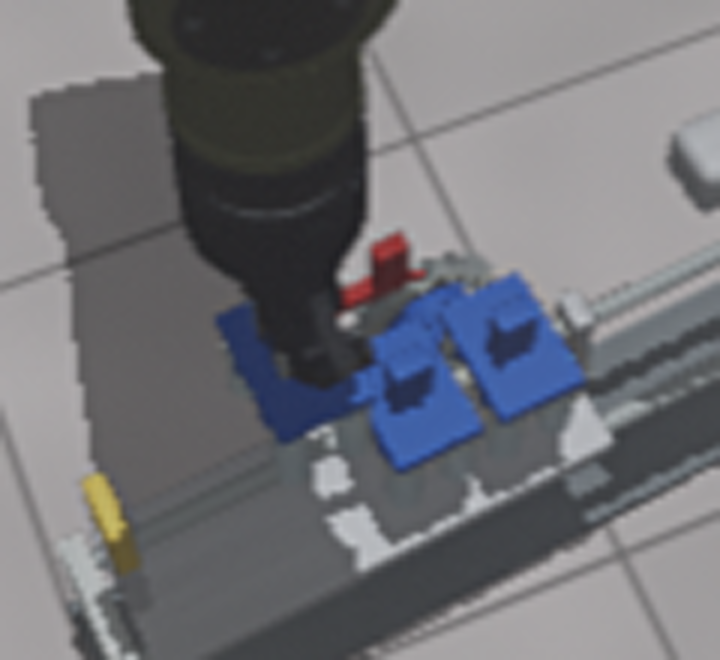

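```bash
python3 -m inch '[{"dx":0.03,"dy":0.001,"dz":0,"rx":0,"ry":0,"rz":-0.3,"claw":1},{"dx":0.055,"dy":0.001,"dz":0,"rx":0,"ry":0,"rz":-0.3,"claw":1},{"dx":0.075,"dy":0.001,"dz":0,"rx":0,"ry":0,"rz":-0.3,"claw":1},{"dx":0.085,"dy":0.001,"dz":0,"rx":0,"ry":0,"rz":-0.3,"claw":1},{"dx":0.091,"dy":0.001,"dz":0,"rx":0,"ry":0,"rz":-0.3,"claw":1},{"dx":0.096,"dy":0.001,"dz":0,"rx":0,"ry":0,"rz":-0.3,"claw":1},{"dx":0.099,"dy":0.001,"dz":0,"rx":0,"ry":0,"rz":-0.3,"claw":1},{"dx":0.099,"dy":0.001,"dz":0,"rx":0,"ry":0,"rz":-0.3,"claw":1}]'
```

```text
t: 41.0
eef_pos: [0.6372, -0.1293, 0.3775]
tool_rot: [0.479, 0.52, -0.479, 0.521]
wrist_force: [0.1, -1.2, -1.5]
opening: 0.157
```

```bash
python3 -m inch '[{"dx":0.0015,"dy":0,"dz":0,"rx":0,"ry":0,"rz":0,"claw":1},{"dx":0.002,"dy":0,"dz":0,"rx":0,"ry":0,"rz":0,"claw":1},{"dx":0.002,"dy":0,"dz":0,"rx":0,"ry":0,"rz":0,"claw":1}]'; python3 -m inch '[{"dx":0,"dy":0,"dz":0,"rx":0,"ry":0,"rz":0,"claw":0.4},{"dx":0,"dy":0,"dz":0,"rx":0,"ry":0,"rz":0,"claw":0.4},{"dx":0,"dy":0,"dz":0,"rx":0,"ry":0,"rz":0,"claw":0.4},{"dx":-0.02,"dy":0,"dz":0,"rx":0,"ry":0,"rz":0,"claw":0.4},{"dx":-0.06,"dy":0,"dz":0,"rx":0,"ry":0,"rz":0,"claw":0.4},{"dx":-0.07,"dy":-0.05,"dz":0,"rx":0,"ry":0,"rz":0,"claw":0.4},{"dx":-0.07,"dy":-0.11,"dz":0,"rx":0,"ry":0,"rz":0,"claw":0.4},{"dx":-0.07,"dy":-0.17,"dz":0,"rx":0,"ry":0,"rz":0,"claw":0.4},{"dx":-0.07,"dy":-0.21,"dz":0,"rx":0,"ry":0,"rz":0,"claw":0.4},{"dx":-0.07,"dy":-0.21,"dz":0,"rx":0,"ry":0,"rz":0,"claw":0.4}]'
python3 hung.py; python3 hang.py
python3 - <<'E'
from g import *
mv([.4395,-.3075,.18],np.radians(28))
a=camera("scene");save("z16",a["frame"],(190,160,310,270),6)
E
```

```text
t: 41.38
eef_pos: [0.637, -0.1293, 0.3772]
tool_rot: [0.479, 0.52, -0.478, 0.521]
wrist_force: [-2.3, -0.1, 6.9]
opening: 0.16
t: 42.62
eef_pos: [0.4248, -0.1466, 0.4471]
tool_rot: [0.479, 0.519, -0.479, 0.521]
wrist_force: [0.5, -0.3, 0.1]
opening: 0.602
top dryer xy [ 0.0006 -0.1227] yaw rel 0.2 err 0.31 [288, 128, 18, 25, 381]
top dryer xy [-0.0002 -0.0639] yaw rel 0.7 err 0.47 [269, 130, 18, 25, 375]
top dryer xy [ 0.0004 -0.0054] yaw rel 0.2 err 0.31 [250, 132, 18, 24, 371]
top plate [[331.6, 133.4]]
scene dryer xy [-0.0008 -0.1225] yaw rel -0.9 err 0.47 [229, 221, 24, 27, 373]
scene plate [[207.2, 244.6]]
top xy 0.6645 -0.1387 yaw 6.5 err 0.39
top xy 0.6586 -0.0743 yaw 5.2 err 0.52
top xy 0.6545 -0.0107 yaw 5.3 err 0.38
scene xy 0.4377 -0.3084 yaw 26.8 err 0.14
scene xy 0.5836 -0.1116 yaw 5.0 err 0.50
t 42.83 grasp [ 0.4292 -0.1471  0.2918] F [-0.  -0.6  0.1] op 0.604
dx 0.1121 dy -0.0031 dz 0.1608  rx -23.2 ry 0.1 rz -0.2
j [-0.33  0.12 -0.21  1.24 -0.    1.16] toolaxes y [0.996 0.084 0.003] z [ 0.084 -0.996  0.002]
```

View pics/z16.png

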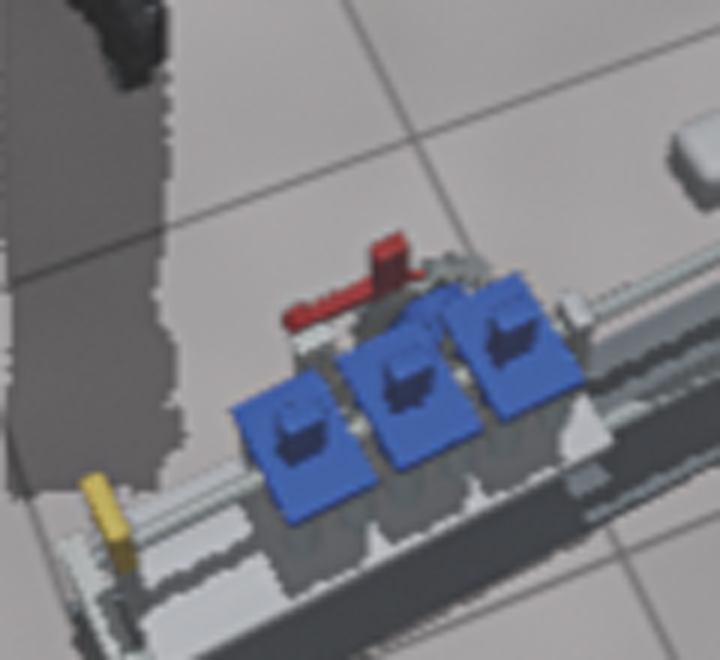

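```bash
python3 - <<'E'
from g import *
b=camera("top")
for x,s in blobs(mask(b,(80,100,40),(98,255,255)),100): print(x,s,ray(b,x,.065))
E
python3 -m inch '[{"dx":0.03,"dy":-0.003,"dz":0.06,"rx":-8,"ry":0,"rz":0,"claw":0.4},{"dx":0.07,"dy":-0.003,"dz":0.12,"rx":-18,"ry":0,"rz":0,"claw":0.4},{"dx":0.11,"dy":-0.003,"dz":0.161,"rx":-23.2,"ry":0,"rz":0,"claw":0.4},{"dx":0.11,"dy":-0.003,"dz":0.161,"rx":-23.2,"ry":0,"rz":0,"claw":0.4},{"dx":0.11,"dy":-0.003,"dz":0.161,"rx":-23.2,"ry":0,"rz":0,"claw":0.4},{"dx":0.11,"dy":-0.003,"dz":0.161,"rx":-23.2,"ry":0,"rz":0,"claw":0.4}]'
python3 hang.py|grep scene
python3 - <<'E'
from g import *
mv([.4395,-.3075,.087],np.radians(28))
a=camera("scene");save("z17",a["frame"],(130,150,250,260),6)
E
```

```text
[357.13650794 240.37460317] [345 229  25  23 315] [ 0.32370065 -0.3297645   0.065     ]
t: 43.68
eef_pos: [0.4402, -0.3069, 0.3379]
tool_rot: [0.364, 0.605, -0.364, 0.608]
wrist_force: [0.0, -0.1, 0.7]
opening: 0.602
scene xy 0.4381 -0.3080 yaw 28.3 err 0.17
scene xy 0.5835 -0.1115 yaw 5.8 err 0.50
t 43.77 grasp [ 0.4408 -0.3072  0.1832] F [-0.9 -0.1 -0.4] op 0.599
dx 0.0962 dy -0.0012 dz -0.0001  rx 0.1 ry 0.2 rz -0.2
j [-0.61  0.31 -0.24  1.01  0.    0.47] toolaxes y [0.882 0.471 0.003] z [ 0.471 -0.882  0.004]
```

View pics/z17.png

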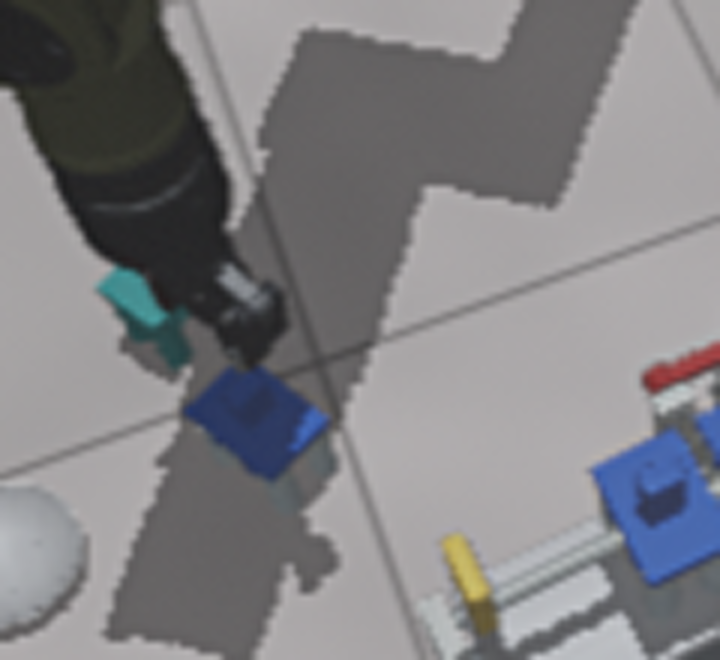

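Turquoise is ~110 mm away, clear. Grip.

```bash
python3 -m inch '[{"dx":0.04,"dy":-0.001,"dz":0,"rx":0,"ry":0,"rz":0,"claw":0.4},{"dx":0.07,"dy":-0.001,"dz":0,"rx":0,"ry":0,"rz":0,"claw":0.4},{"dx":0.085,"dy":-0.001,"dz":0,"rx":0,"ry":0,"rz":0,"claw":0.4},{"dx":0.095,"dy":-0.001,"dz":0,"rx":0,"ry":0,"rz":0,"claw":0.4},{"dx":0.095,"dy":-0.001,"dz":0,"rx":0,"ry":0,"rz":0,"claw":0.4},{"dx":0.095,"dy":-0.001,"dz":0,"rx":0,"ry":0,"rz":0,"claw":1},{"dx":0.095,"dy":-0.001,"dz":0,"rx":0,"ry":0,"rz":0,"claw":1},{"dx":0.095,"dy":-0.001,"dz":0,"rx":0,"ry":0,"rz":0,"claw":1},{"dx":0.095,"dy":-0.001,"dz":0,"rx":0,"ry":0,"rz":0,"claw":1},{"dx":0.095,"dy":-0.001,"dz":0,"rx":0,"ry":0,"rz":0,"claw":1},{"dx":0.095,"dy":-0.001,"dz":0,"rx":0,"ry":0,"rz":0,"claw":1}]' 40
python3 - <<'E'
from g import *
t=d([0,-.095-.086,.32])[0]; print(t); mv(t,TH)
mv(t-[.14,0,0],TH)
E
```

```text
t: 45.2
eef_pos: [0.4401, -0.3079, 0.244]
tool_rot: [0.364, 0.604, -0.364, 0.609]
wrist_force: [-0.1, -1.0, 5.4]
opening: 0.156
[ 0.64194569 -0.18696521  0.32      ]
t 45.2 grasp [ 0.441  -0.3084  0.089 ] F [-0.1 -1.   5.4] op 0.156
dx -0.2302 dy 0.2359 dz -0.0101  rx 23.3 ry 0.3 rz -0.3
j [-0.61  0.4  -0.39  0.78  0.    0.47] toolaxes y [0.882 0.471 0.004] z [ 0.471 -0.882  0.006]
t 45.2 grasp [ 0.441  -0.3084  0.089 ] F [-0.1 -1.   5.4] op 0.156
dx -0.2311 dy 0.1124 dz -0.0761  rx 23.3 ry 0.3 rz -0.3
j [-0.61  0.4  -0.39  0.78  0.    0.47] toolaxes y [0.882 0.471 0.004] z [ 0.471 -0.882  0.006]
```

```bash
python3 -m inch '[{"dx":-0.05,"dy":0,"dz":0,"rx":0,"ry":0,"rz":0,"claw":1},{"dx":-0.1,"dy":0.01,"dz":-0.01,"rx":4,"ry":0,"rz":0,"claw":1},{"dx":-0.15,"dy":0.04,"dz":-0.03,"rx":12,"ry":0,"rz":0,"claw":1},{"dx":-0.2,"dy":0.08,"dz":-0.06,"rx":20,"ry":0,"rz":0,"claw":1},{"dx":-0.23,"dy":0.112,"dz":-0.076,"rx":23.3,"ry":0.3,"rz":-0.3,"claw":1},{"dx":-0.23,"dy":0.16,"dz":-0.051,"rx":23.3,"ry":0.3,"rz":-0.3,"claw":1},{"dx":-0.23,"dy":0.2,"dz":-0.03,"rx":23.3,"ry":0.3,"rz":-0.3,"claw":1},{"dx":-0.23,"dy":0.236,"dz":-0.01,"rx":23.3,"ry":0.3,"rz":-0.3,"claw":1},{"dx":-0.23,"dy":0.236,"dz":-0.01,"rx":23.3,"ry":0.3,"rz":-0.3,"claw":1},{"dx":-0.23,"dy":0.236,"dz":-0.01,"rx":23.3,"ry":0.3,"rz":-0.3,"claw":1},{"dx":-0.23,"dy":0.236,"dz":-0.01,"rx":23.3,"ry":0.3,"rz":-0.3,"claw":1}]'
python3 - <<'E'
from g import *
t=d([0,-.095-.086,.223])[0]; mv(t,TH)
a=camera("scene");save("z18",a["frame"],(190,160,310,270),6)
E
```

```text
t: 46.58
eef_pos: [0.641, -0.1871, 0.4752]
tool_rot: [0.479, 0.521, -0.479, 0.52]
wrist_force: [0.1, -0.2, 0.4]
opening: 0.157
t 46.58 grasp [ 0.6409 -0.1871  0.3202] F [ 0.1 -0.2  0.4] op 0.157
dx 0.0972 dy 0.0010 dz -0.0001  rx -0.0 ry -0.0 rz 0.0
j [-0.28  0.51  0.44  1.49 -0.    1.2 ] toolaxes y [ 0.997  0.083 -0.001] z [ 0.083 -0.997 -0.   ]
```

View pics/z18.png

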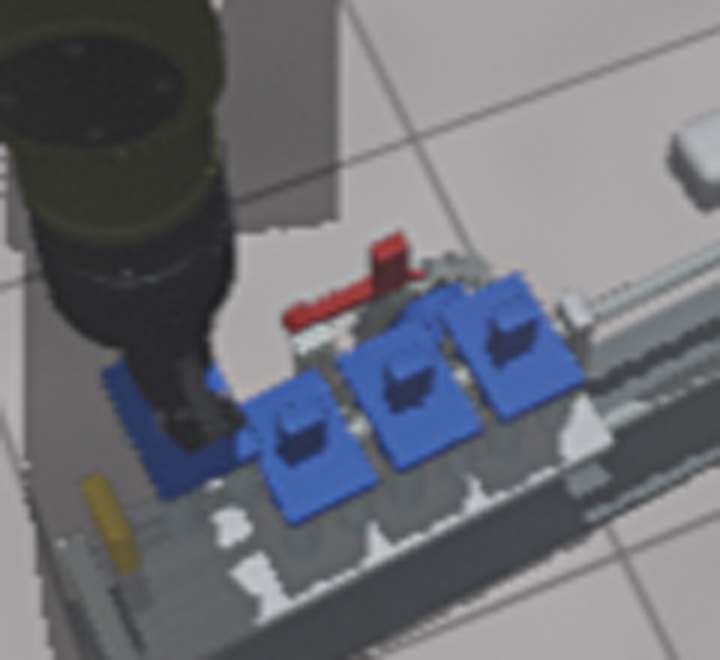

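```bash
python3 -m inch '[{"dx":0.03,"dy":0.001,"dz":0,"rx":0,"ry":0,"rz":0,"claw":1},{"dx":0.055,"dy":0.001,"dz":0,"rx":0,"ry":0,"rz":0,"claw":1},{"dx":0.075,"dy":0.001,"dz":0,"rx":0,"ry":0,"rz":0,"claw":1},{"dx":0.085,"dy":0.001,"dz":0,"rx":0,"ry":0,"rz":0,"claw":1},{"dx":0.091,"dy":0.001,"dz":0,"rx":0,"ry":0,"rz":0,"claw":1},{"dx":0.095,"dy":0.001,"dz":0,"rx":0,"ry":0,"rz":0,"claw":1},{"dx":0.098,"dy":0.001,"dz":0,"rx":0,"ry":0,"rz":0,"claw":1},{"dx":0.098,"dy":0.001,"dz":0,"rx":0,"ry":0,"rz":0,"claw":1}]'
```

```text
t: 47.62
eef_pos: [0.6421, -0.1871, 0.378]
tool_rot: [0.479, 0.52, -0.479, 0.521]
wrist_force: [0.8, -0.5, -0.3]
opening: 0.154
```

```bash
python3 -m inch '[{"dx":0.0015,"dy":0,"dz":0,"rx":0,"ry":0,"rz":0,"claw":1},{"dx":0.002,"dy":0,"dz":0,"rx":0,"ry":0,"rz":0,"claw":1},{"dx":0.002,"dy":0,"dz":0,"rx":0,"ry":0,"rz":0,"claw":1}]'; python3 -m inch '[{"dx":0,"dy":0,"dz":0,"rx":0,"ry":0,"rz":0,"claw":0.4},{"dx":0,"dy":0,"dz":0,"rx":0,"ry":0,"rz":0,"claw":0.4},{"dx":0,"dy":0,"dz":0,"rx":0,"ry":0,"rz":0,"claw":0.4},{"dx":-0.02,"dy":0,"dz":0,"rx":0,"ry":0,"rz":0,"claw":0.4},{"dx":-0.06,"dy":0,"dz":0,"rx":0,"ry":0,"rz":0,"claw":0.4},{"dx":-0.07,"dy":-0.05,"dz":0,"rx":0,"ry":0,"rz":0,"claw":0.4},{"dx":-0.07,"dy":-0.11,"dz":0,"rx":0,"ry":0,"rz":0,"claw":0.4},{"dx":-0.07,"dy":-0.17,"dz":0,"rx":0,"ry":0,"rz":0,"claw":0.4},{"dx":-0.07,"dy":-0.21,"dz":0,"rx":0,"ry":0,"rz":0,"claw":0.4},{"dx":-0.07,"dy":-0.21,"dz":0,"rx":0,"ry":0,"rz":0,"claw":0.4}]'
python3 hung.py; python3 look.py 19
python3 - <<'E'
from g import *
a=camera("scene");save("z19",a["frame"],(190,160,310,270),6)
t=d([0,-.095-.135-.05,.23])[0];print(t); mv(t,TH)
mv(t,TH+np.pi/2)
E
```

```text
t: 48.0
eef_pos: [0.6419, -0.187, 0.3779]
tool_rot: [0.479, 0.52, -0.478, 0.521]
wrist_force: [-2.2, 0.8, 6.9]
opening: 0.156
t: 49.25
eef_pos: [0.4297, -0.2043, 0.4478]
tool_rot: [0.479, 0.519, -0.479, 0.52]
wrist_force: [1.0, 0.1, 1.4]
opening: 0.6
top dryer xy [ 1.000e-04 -1.802e-01] yaw rel -0.7 err 0.35 [306, 126, 19, 25, 383]
top dryer xy [ 0.0006 -0.1227] yaw rel 0.3 err 0.47 [288, 128, 18, 25, 381]
top dryer xy [-0.0004 -0.0639] yaw rel 0.5 err 0.46 [269, 130, 18, 25, 377]
top dryer xy [ 0.0003 -0.0055] yaw rel -0.1 err 0.31 [250, 132, 18, 24, 373]
top plate [[331.6, 133.4]]
scene dryer xy [-0.0009 -0.1225] yaw rel -0.7 err 0.61 [229, 221, 24, 27, 373]
scene dryer xy [-0.0017 -0.1796] yaw rel 0.2 err 0.49 [211, 230, 25, 26, 374]
scene plate [[207.3, 245.0]]
[ 0.6502298 -0.285618   0.23     ]
t 49.5 grasp [ 0.4341 -0.2047  0.2923] F [0.7 0.  0.1] op 0.596
dx 0.0630 dy 0.2088 dz 0.0989  rx 0.0 ry 0.1 rz -0.2
j [-0.44  0.16 -0.15  1.25  0.    1.05] toolaxes y [0.996 0.084 0.003] z [ 0.084 -0.996  0.001]
t 49.5 grasp [ 0.4341 -0.2047  0.2923] F [0.7 0.  0.1] op 0.596
dx 0.0630 dy 0.2088 dz 0.0989  rx -90.0 ry 0.2 rz -0.1
j [-0.44  0.16 -0.15  1.25  0.    1.05] toolaxes y [0.996 0.084 0.003] z [ 0.084 -0.996  0.001]
```

View pics/z19.png

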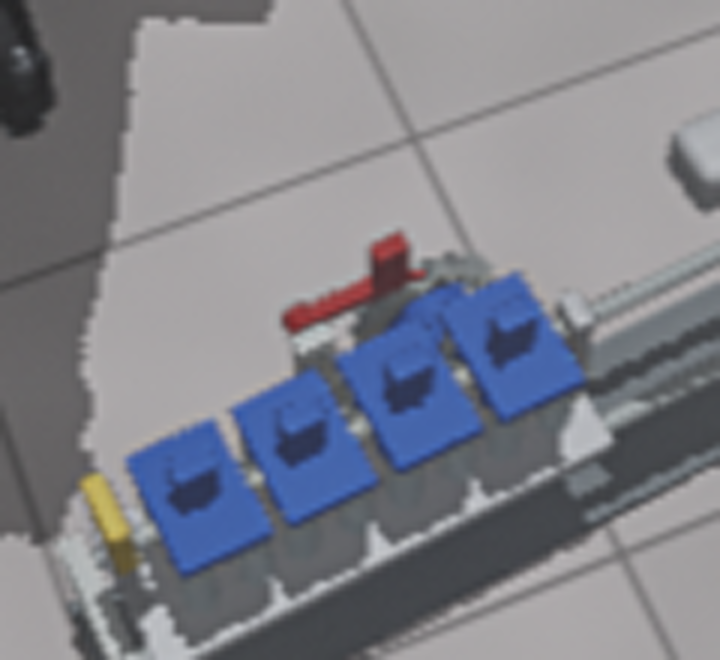

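View pics/L19.png

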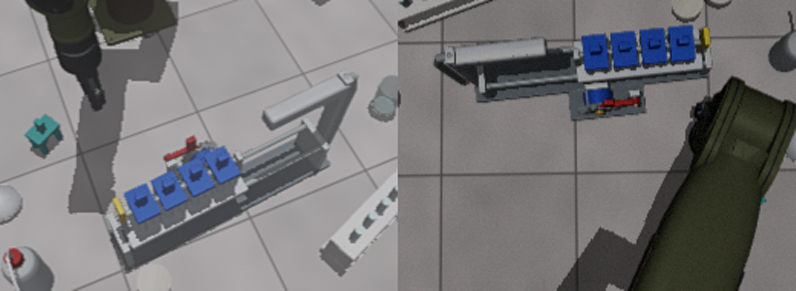

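```bash
python3 -m inch '[{"dx":0,"dy":0,"dz":0.05,"rx":0,"ry":0,"rz":-0.2,"claw":0.8},{"dx":0,"dy":0.05,"dz":0.099,"rx":0,"ry":0,"rz":-0.2,"claw":1},{"dx":0,"dy":0.1,"dz":0.099,"rx":0,"ry":0,"rz":-0.2,"claw":1},{"dx":0,"dy":0.16,"dz":0.099,"rx":0,"ry":0,"rz":-0.2,"claw":1},{"dx":0,"dy":0.209,"dz":0.099,"rx":0,"ry":0,"rz":-0.2,"claw":1},{"dx":0,"dy":0.209,"dz":0.099,"rx":0,"ry":0,"rz":-0.2,"claw":1},{"dx":0,"dy":0.209,"dz":0.099,"rx":0,"ry":0,"rz":-0.2,"claw":1}]'
python3 look.py 20;python3 - <<'E'
from g import *
t=d([0,-.28,.212])[0]; mv(t,TH)
E
```

```text
t: 50.38
eef_pos: [0.6509, -0.2853, 0.4466]
tool_rot: [0.477, 0.521, -0.479, 0.52]
wrist_force: [-0.6, 0.0, 0.6]
opening: 0.003
t 50.48 grasp [ 0.6495 -0.2859  0.2933] F [ 0.1  0.  -0.3] op 0.003
dx 0.0813 dy 0.0007 dz -0.0001  rx 0.0 ry 0.1 rz 0.1
j [-0.41  0.6   0.52  1.49 -0.    1.07] toolaxes y [ 0.996  0.084 -0.001] z [ 0.084 -0.996  0.001]
```

View pics/L20.png

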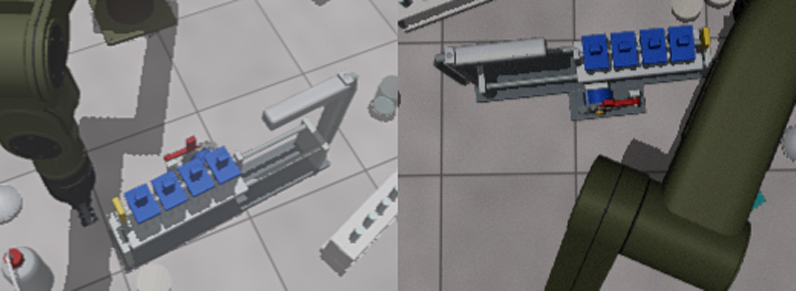

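```bash
python3 -m inch '[{"dx":0.03,"dy":0,"dz":0,"rx":0,"ry":0,"rz":0,"claw":1},{"dx":0.06,"dy":0,"dz":0,"rx":0,"ry":0,"rz":0,"claw":1},{"dx":0.081,"dy":0,"dz":0,"rx":0,"ry":0,"rz":0,"claw":1},{"dx":0.081,"dy":0,"dz":0,"rx":0,"ry":0,"rz":0,"claw":1},{"dx":0.081,"dy":0,"dz":-0.008,"rx":0,"ry":0,"rz":0,"claw":1},{"dx":0.081,"dy":0,"dz":-0.016,"rx":0,"ry":0,"rz":0,"claw":1},{"dx":0.081,"dy":0,"dz":-0.022,"rx":0,"ry":0,"rz":0,"claw":1},{"dx":0.081,"dy":0,"dz":-0.026,"rx":0,"ry":0,"rz":0,"claw":1}]'
python3 look.py 21;python3 - <<'E'
from g import *
t=d([0,-.26,.212])[0]; mv(t,TH)
E
```

```text
t: 51.48
eef_pos: [0.6475, -0.2592, 0.3678]
tool_rot: [0.478, 0.52, -0.479, 0.521]
wrist_force: [0.4, 0.3, 0.6]
opening: -0.0
t 51.58 grasp [ 0.6474 -0.2595  0.2125] F [ 0.  -0.1 -0. ] op -0.001
dx 0.0005 dy 0.0005 dz 0.0065  rx 0.0 ry 0.1 rz 0.1
j [-0.38  0.58  0.28  1.27 -0.    1.11] toolaxes y [ 0.996  0.085 -0.001] z [ 0.085 -0.996  0.001]
```

View pics/L21.png

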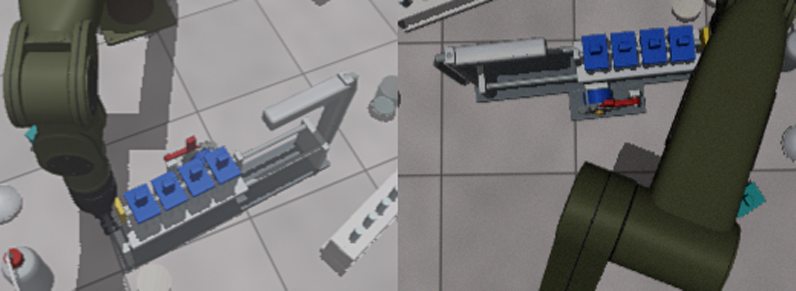

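```bash
python3 -m inch '[{"dx":0,"dy":0,"dz":-0.0035,"rx":0,"ry":0,"rz":0,"claw":1},{"dx":0,"dy":0,"dz":-0.007,"rx":0,"ry":0,"rz":0,"claw":1},{"dx":0,"dy":0,"dz":-0.0105,"rx":0,"ry":0,"rz":0,"claw":1},{"dx":0,"dy":0,"dz":-0.014,"rx":0,"ry":0,"rz":0,"claw":1},{"dx":0,"dy":0,"dz":-0.0175,"rx":0,"ry":0,"rz":0,"claw":1},{"dx":0,"dy":0,"dz":-0.021,"rx":0,"ry":0,"rz":0,"claw":1},{"dx":0,"dy":0,"dz":-0.0245,"rx":0,"ry":0,"rz":0,"claw":1},{"dx":0,"dy":0,"dz":-0.028,"rx":0,"ry":0,"rz":0,"claw":1},{"dx":0,"dy":0,"dz":-0.0315,"rx":0,"ry":0,"rz":0,"claw":1},{"dx":0,"dy":0,"dz":-0.035,"rx":0,"ry":0,"rz":0,"claw":1},{"dx":0,"dy":0,"dz":-0.0385,"rx":0,"ry":0,"rz":0,"claw":1},{"dx":0,"dy":0,"dz":-0.042,"rx":0,"ry":0,"rz":0,"claw":1}]'
python3 look.py 22;python3 - <<'E'
from g import *
t=d([0,-.26+.045,.212])[0]; mv(t,TH)
E
```

```text
t: 53.08
eef_pos: [0.644, -0.2199, 0.3678]
tool_rot: [0.477, 0.518, -0.481, 0.522]
wrist_force: [-0.5, -8.7, -0.6]
opening: 0.001
t 53.17 grasp [ 0.644  -0.2199  0.2128] F [ 0.3 -6.  -0.1] op 0.006
dx 0.0008 dy 0.0007 dz 0.0019  rx -0.0 ry 0.3 rz 0.0
j [-0.33  0.55  0.22  1.24 -0.01  1.16] toolaxes y [ 0.997  0.083 -0.   ] z [ 0.083 -0.997  0.006]
```

View pics/L22.png

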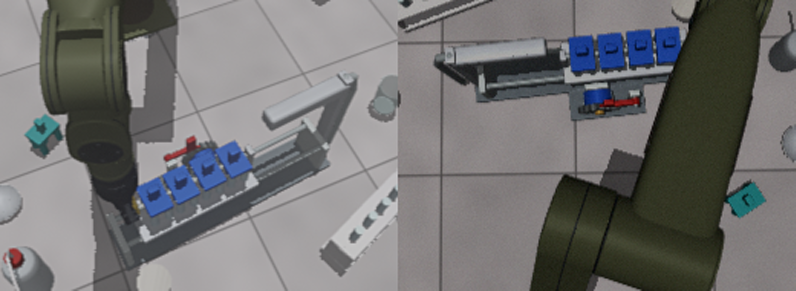

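```bash
python3 -m inch '[{"dx":0,"dy":0,"dz":-0.004,"rx":0,"ry":0,"rz":0,"claw":1},{"dx":0,"dy":0,"dz":-0.008,"rx":0,"ry":0,"rz":0,"claw":1},{"dx":0,"dy":0,"dz":-0.012,"rx":0,"ry":0,"rz":0,"claw":1},{"dx":0,"dy":0,"dz":-0.016,"rx":0,"ry":0,"rz":0,"claw":1},{"dx":0,"dy":0,"dz":-0.02,"rx":0,"ry":0,"rz":0,"claw":1},{"dx":0,"dy":0,"dz":-0.024,"rx":0,"ry":0,"rz":0,"claw":1},{"dx":0,"dy":0,"dz":-0.028,"rx":0,"ry":0,"rz":0,"claw":1},{"dx":0,"dy":0,"dz":-0.032,"rx":0,"ry":0,"rz":0,"claw":1},{"dx":0,"dy":0,"dz":-0.036,"rx":0,"ry":0,"rz":0,"claw":1},{"dx":0,"dy":0,"dz":-0.04,"rx":0,"ry":0,"rz":0,"claw":1},{"dx":0,"dy":0,"dz":-0.044,"rx":0,"ry":0,"rz":0,"claw":1},{"dx":0,"dy":0,"dz":-0.048,"rx":0,"ry":0,"rz":0,"claw":1}]'
python3 -m inch '[{"dx":0,"dy":0,"dz":-0.004,"rx":0,"ry":0,"rz":0,"claw":1},{"dx":0,"dy":0,"dz":-0.008,"rx":0,"ry":0,"rz":0,"claw":1},{"dx":0,"dy":0,"dz":-0.012,"rx":0,"ry":0,"rz":0,"claw":1},{"dx":0,"dy":0,"dz":-0.016,"rx":0,"ry":0,"rz":0,"claw":1},{"dx":0,"dy":0,"dz":-0.02,"rx":0,"ry":0,"rz":0,"claw":1},{"dx":0,"dy":0,"dz":-0.024,"rx":0,"ry":0,"rz":0,"claw":1},{"dx":0,"dy":0,"dz":-0.028,"rx":0,"ry":0,"rz":0,"claw":1},{"dx":0,"dy":0,"dz":-0.032,"rx":0,"ry":0,"rz":0,"claw":1},{"dx":0,"dy":0,"dz":-0.036,"rx":0,"ry":0,"rz":0,"claw":1},{"dx":0,"dy":0,"dz":-0.04,"rx":0,"ry":0,"rz":0,"claw":1},{"dx":0,"dy":0,"dz":-0.044,"rx":0,"ry":0,"rz":0,"claw":1},{"dx":0,"dy":0,"dz":-0.048,"rx":0,"ry":0,"rz":0,"claw":1}]'
python3 look.py 23;python3 hung.py;python3 - <<'E'
from g import *
t=d([0,-.034-.006-.011,.212])[0]; mv(t,TH)
E
```

```text
t: 54.68
eef_pos: [0.6398, -0.1737, 0.3679]
tool_rot: [0.476, 0.517, -0.483, 0.523]
wrist_force: [-1.6, -10.2, -0.9]
opening: -0.001
t: 56.18
eef_pos: [0.6356, -0.1286, 0.368]
tool_rot: [0.475, 0.514, -0.485, 0.524]
wrist_force: [-1.3, -10.5, 1.3]
opening: 0.003
top dryer xy [-0.0013 -0.0364] yaw rel -6.4 err 0.36 [269, 131, 14, 24, 219]
top dryer xy [-0.0011 -0.0058] yaw rel -0.8 err 0.47 [250, 132, 18, 25, 375]
top dryer xy [-0.0019  0.0535] yaw rel 0.5 err 0.42 [231, 134, 18, 25, 374]
top dryer xy [-0.0119  0.0934] yaw rel -92.0 err 0.58 [213, 136, 18, 24, 201]
top plate []
scene dryer xy [0.0034 0.0867] yaw rel 82.3 err 0.46 [296, 192, 24, 22, 292]
scene dryer xy [-0.0016  0.0535] yaw rel -0.6 err 0.64 [280, 198, 24, 24, 334]
scene plate []
t 56.38 grasp [ 0.6356 -0.1307  0.213 ] F [-1.8 -7.   2.7] op -0.003
dx -0.0003 dy 0.0011 dz -0.0705  rx -0.3 ry 1.1 rz 0.1
j [-0.19  0.49  0.12  1.2  -0.02  1.3 ] toolaxes y [ 0.997  0.079 -0.001] z [ 0.079 -0.997  0.018]
```

View pics/L23.png

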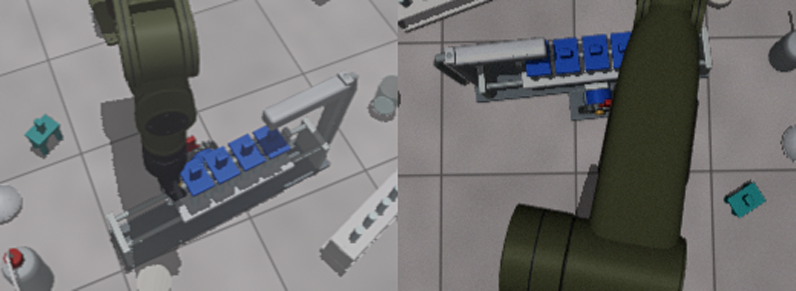

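```bash
python3 -m inch '[{"dx":0,"dy":0,"dz":-0.004,"rx":0,"ry":0.5,"rz":0,"claw":1},{"dx":0,"dy":0,"dz":-0.008,"rx":0,"ry":1,"rz":0,"claw":1},{"dx":0,"dy":0,"dz":-0.012,"rx":0,"ry":1,"rz":0,"claw":1},{"dx":0,"dy":0,"dz":-0.016,"rx":0,"ry":1,"rz":0,"claw":1},{"dx":0,"dy":0,"dz":-0.02,"rx":0,"ry":1,"rz":0,"claw":1},{"dx":0,"dy":0,"dz":-0.024,"rx":0,"ry":1,"rz":0,"claw":1},{"dx":0,"dy":0,"dz":-0.028,"rx":0,"ry":1,"rz":0,"claw":1},{"dx":0,"dy":0,"dz":-0.032,"rx":0,"ry":1,"rz":0,"claw":1},{"dx":0,"dy":0,"dz":-0.036,"rx":0,"ry":1,"rz":0,"claw":1},{"dx":0,"dy":0,"dz":-0.04,"rx":0,"ry":1,"rz":0,"claw":1},{"dx":0,"dy":0,"dz":-0.044,"rx":0,"ry":1,"rz":0,"claw":1},{"dx":0,"dy":0,"dz":-0.048,"rx":0,"ry":1,"rz":0,"claw":1}]'
python3 hung.py;python3 - <<'E'
from g import *
t=d([0,-.034-.006-.011,.212])[0]; mv(t,TH)
a=camera("scene");save("z24",a["frame"],(210,140,370,260),5)
E
```

```text
t: 57.88
eef_pos: [0.6313, -0.0825, 0.368]
tool_rot: [0.478, 0.517, -0.483, 0.52]
wrist_force: [-2.9, -10.1, 4.2]
opening: -0.005
top dryer xy [-0.0011  0.0159] yaw rel -18.5 err 0.33 [254, 133, 10, 24, 151]
top dryer xy [-0.001   0.0413] yaw rel 0.4 err 0.45 [235, 134, 18, 24, 373]
top dryer xy [-0.0024  0.071 ] yaw rel -8.9 err 0.57 [217, 136, 17, 24, 249]
top dryer xy [-0.0009  0.1594] yaw rel -0.3 err 0.89 [198, 149, 17, 13, 188]
top plate []
scene plate []
t 57.98 grasp [ 0.6314 -0.0824  0.2129] F [-0.3 -6.   2.4] op -0.002
dx 0.0008 dy 0.0015 dz -0.0241  rx -0.4 ry 0.3 rz 0.1
j [-0.13  0.47  0.08  1.19 -0.01  1.37] toolaxes y [ 0.997  0.077 -0.001] z [ 0.077 -0.997  0.006]
```

View pics/z24.png

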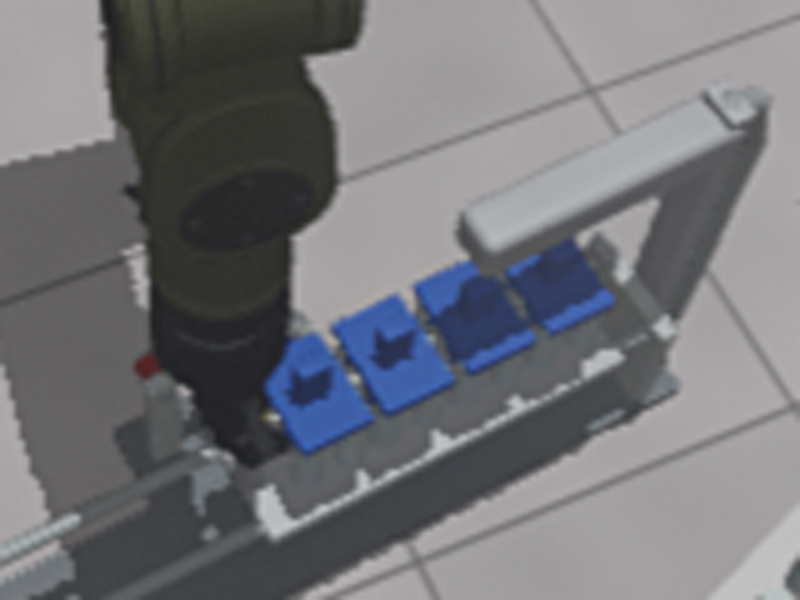

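```bash
python3 -m inch '[{"dx":0,"dy":0,"dz":-0.004,"rx":0,"ry":0.3,"rz":0,"claw":1},{"dx":0,"dy":0,"dz":-0.008,"rx":0,"ry":0.3,"rz":0,"claw":1},{"dx":0,"dy":0,"dz":-0.012,"rx":0,"ry":0.3,"rz":0,"claw":1},{"dx":0,"dy":0,"dz":-0.016,"rx":0,"ry":0.3,"rz":0,"claw":1},{"dx":0,"dy":0,"dz":-0.019,"rx":0,"ry":0.3,"rz":0,"claw":1},{"dx":0,"dy":0,"dz":-0.022,"rx":0,"ry":0.3,"rz":0,"claw":1},{"dx":0,"dy":0,"dz":-0.025,"rx":0,"ry":0.3,"rz":0,"claw":1}]'
python3 -m inch '[{"dx":0,"dy":0,"dz":-0.002,"rx":0,"ry":0.3,"rz":0,"claw":1},{"dx":0,"dy":0,"dz":-0.004,"rx":0,"ry":0.3,"rz":0,"claw":1},{"dx":0,"dy":0,"dz":-0.005,"rx":0,"ry":0.3,"rz":0,"claw":1}]'
```

```text
t: 58.9
eef_pos: [0.6295, -0.059, 0.368]
tool_rot: [0.479, 0.517, -0.483, 0.52]
wrist_force: [0.3, -11.1, -0.6]
opening: -0.001
t: 59.28
eef_pos: [0.6292, -0.0556, 0.368]
tool_rot: [0.479, 0.517, -0.483, 0.52]
wrist_force: [1.3, -6.8, -1.1]
opening: -0.0
```

```bash
python3 -m inch '[{"dx":0,"dy":0,"dz":-0.002,"rx":0,"ry":0.3,"rz":0,"claw":1},{"dx":0,"dy":0,"dz":-0.003,"rx":0,"ry":0.3,"rz":0,"claw":1}]'; python3 hung.py;python3 - <<'E'
from g import *
t=d([0,-.034-.006-.011,.212])[0]; mv(t,TH)
E
```

```text
t: 59.52
eef_pos: [0.629, -0.0541, 0.3679]
tool_rot: [0.48, 0.517, -0.483, 0.519]
wrist_force: [0.8, -7.6, 0.3]
opening: 0.006
top dryer xy [-0.0013  0.0694] yaw rel -1.1 err 0.37 [227, 135, 17, 24, 363]
top dryer xy [-0.0002  0.0512] yaw rel -17.5 err 0.31 [244, 134, 8, 23, 102]
top dryer xy [-0.0195  0.1292] yaw rel 1.3 err 1.04 [208, 148, 17, 13, 188]
top dryer xy [-0.0177  0.1874] yaw rel 2.1 err 1.07 [189, 150, 17, 13, 187]
top plate []
scene plate []
t 59.62 grasp [ 0.6288 -0.0548  0.213 ] F [ 0.1 -5.   0.2] op 0.0
dx 0.0010 dy 0.0018 dz 0.0036  rx -0.6 ry 0.3 rz 0.1
j [-0.08  0.46  0.07  1.18 -0.01  1.41] toolaxes y [ 0.997  0.072 -0.001] z [ 0.072 -0.997  0.006]
```

```bash
python3 -m inch '[{"dx":0,"dy":0,"dz":-0.002,"rx":0,"ry":0.3,"rz":0,"claw":1},{"dx":0,"dy":0,"dz":-0.004,"rx":0,"ry":0.3,"rz":0,"claw":1},{"dx":0,"dy":0,"dz":-0.005,"rx":0,"ry":0.3,"rz":0,"claw":1}]'
```

```text
t: 60.0
eef_pos: [0.6289, -0.0527, 0.3681]
tool_rot: [0.479, 0.514, -0.486, 0.52]
wrist_force: [0.5, -17.0, -0.4]
opening: -0.001
```

```bash
python3 -m inch '[{"dx":0,"dy":0,"dz":-0.004,"rx":0,"ry":0.8,"rz":0,"claw":1},{"dx":0,"dy":0,"dz":-0.006,"rx":0,"ry":0.8,"rz":0,"claw":1},{"dx":0,"dy":0,"dz":-0.006,"rx":0,"ry":0.8,"rz":0,"claw":1}]';python3 - <<'E'
from g import *
a=camera("scene");save("z25",a["frame"],(210,140,370,260),5)
E
```

```text
t: 60.38
eef_pos: [0.6288, -0.0523, 0.3681]
tool_rot: [0.48, 0.513, -0.487, 0.519]
wrist_force: [0.8, -22.0, -1.5]
opening: -0.0
```

View pics/z25.png

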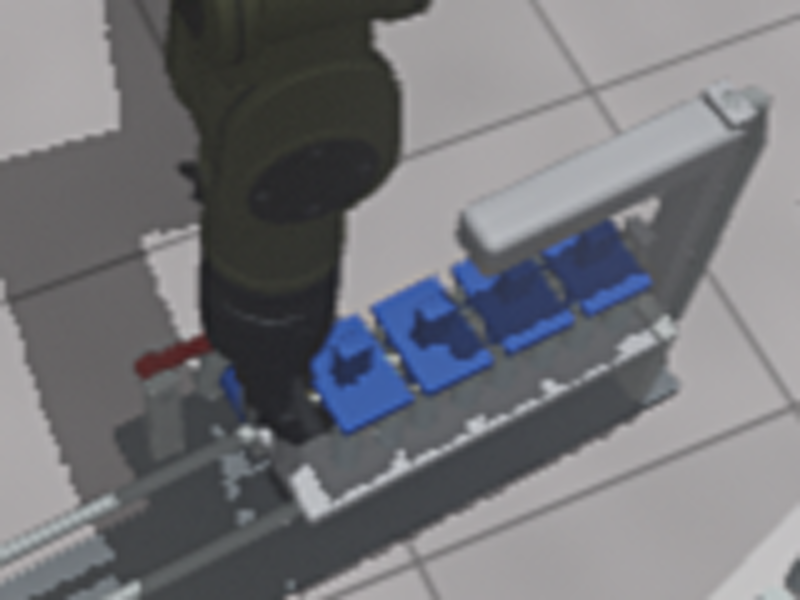

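```bash
python3 -m inch '[{"dx":0,"dy":0,"dz":0.002,"rx":0,"ry":0,"rz":0,"claw":1},{"dx":0,"dy":0,"dz":0.004,"rx":0,"ry":0,"rz":0,"claw":1},{"dx":0,"dy":0,"dz":0.008,"rx":0,"ry":0,"rz":0,"claw":1},{"dx":0,"dy":0,"dz":0.02,"rx":0,"ry":0,"rz":0,"claw":1},{"dx":0,"dy":0,"dz":0.05,"rx":0,"ry":0,"rz":0,"claw":1},{"dx":-0.03,"dy":0,"dz":0.07,"rx":0,"ry":0,"rz":0,"claw":1},{"dx":-0.08,"dy":0,"dz":0.1,"rx":0,"ry":0,"rz":0,"claw":1},{"dx":-0.12,"dy":-0.05,"dz":0.1,"rx":0,"ry":0,"rz":0,"claw":1},{"dx":-0.12,"dy":-0.11,"dz":0.12,"rx":0,"ry":0,"rz":0,"claw":1},{"dx":-0.12,"dy":-0.17,"dz":0.14,"rx":0,"ry":0,"rz":0,"claw":1},{"dx":-0.12,"dy":-0.23,"dz":0.15,"rx":0,"ry":0,"rz":0,"claw":1},{"dx":-0.12,"dy":-0.23,"dz":0.15,"rx":0,"ry":0,"rz":0,"claw":1}]'
python3 look.py 26; python3 hung.py; python3 - <<'E'
from g import *
a=camera("scene");save("z26",a["frame"],(210,140,370,260),5)
E
```

```text
t: 61.92
eef_pos: [0.4049, -0.2154, 0.491]
tool_rot: [0.481, 0.512, -0.489, 0.518]
wrist_force: [0.6, -0.2, 0.7]
opening: -0.003
top dryer xy [-0.0015  0.0103] yaw rel 0.3 err 0.34 [245, 133, 18, 24, 377]
top dryer xy [-0.0014  0.0669] yaw rel -0.4 err 0.42 [227, 135, 18, 24, 374]
top dryer xy [-0.0184  0.126 ] yaw rel 0.6 err 1.03 [209, 148, 17, 13, 190]
top dryer xy [-0.0173  0.1847] yaw rel 1.2 err 1.05 [189, 150, 18, 13, 191]
top plate [[268.2, 140.4]]
scene plate [[266.7, 215.6]]
```

View pics/z26.png

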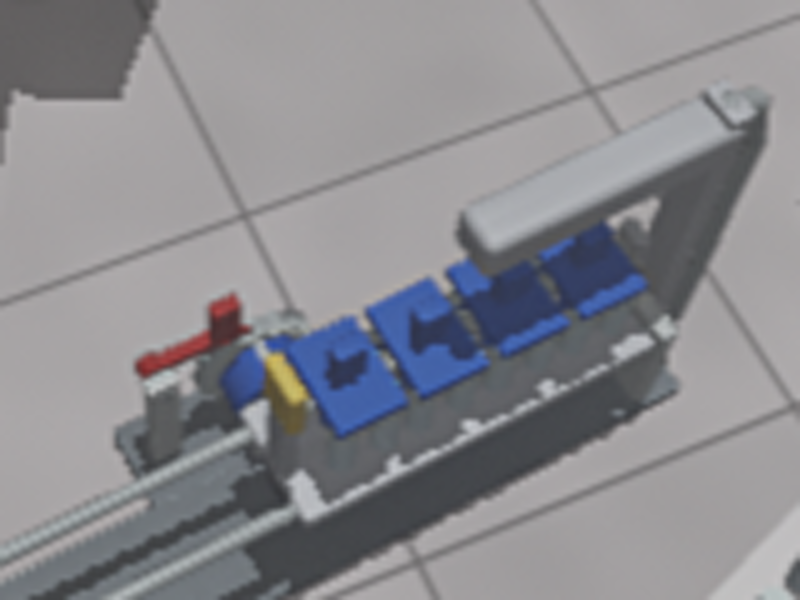

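View pics/L26.png

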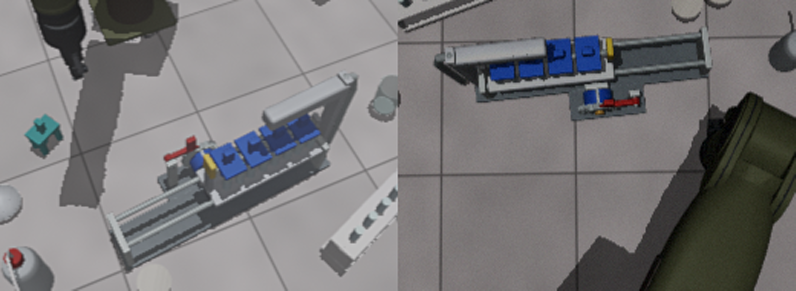

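```bash
python3 -m inch '[{"dx":0,"dy":0,"dz":0,"rx":0,"ry":0,"rz":0,"claw":1},{"dx":0,"dy":0,"dz":0,"rx":0,"ry":0,"rz":0,"claw":1},{"dx":0,"dy":0,"dz":0,"rx":0,"ry":0,"rz":0,"claw":1},{"dx":0,"dy":0,"dz":0,"rx":0,"ry":0,"rz":0,"claw":1}]'; python3 hung.py | grep plate; python3 -c "
from workcell import *
print(hand_in())"
```

```text
t: 62.68
eef_pos: [0.4104, -0.2152, 0.4904]
tool_rot: [0.48, 0.513, -0.487, 0.52]
wrist_force: [-0.4, -0.2, -0.3]
opening: -0.004
top plate [[268.1, 140.4]]
scene plate [[266.7, 215.7]]
the job is handed in; nothing more can be done
None
```

The job was carried out in the order asked and handed in at about 63 s of the 210 s limit; no verdict was reported.

- **Pawl and run back:** I lifted the pawl about 0.4 rad and held it until the carriage stopped at the loading end. I then lowered it, and the pictures show its tab back in its starting place.
- **Hanging:** All four blue hangers were hung on the bar, one at a time. The first was found about 32 mm along the bar after its release, so I put it back in its slot and it stayed. The turquoise look-alike was left alone.
- **Push home:** I pushed the yellow plate with the closed fingers until the carriage stopped moving. The force rose from about 10 N to 22 N there, which I took as the hidden stop. I then backed off and moved the arm clear.

**Last checks:**
- The yellow plate sits within about 0.3 px of its starting pixels in both cameras, and was unchanged about 0.6 s after I let go. The pawl is therefore holding at home.
- All four hangers look upright over the bar, and the pawl is down.
- The two hangers nearest the home end are partly hidden from the top camera by the air bar. Their fitted positions from that view were poor, so I judged them from the scene picture.
- The wash bottle, beaker and dish were never approached and look unmoved in the last pictures; I did not measure their positions again.

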